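Return three mixed-up vessels to their stations at the analysis bench

TASK

The vial rack, the tall bottle and the squat jar each stand on the wrong station: put the vial rack into the rimmed rack dock, squared up with it, the bottle on the middle of the round stirrer and the jar on the middle of the balance pan. First set any one of the three down and let go of it in the empty round steel tray to make room, then move the others and finally that one too. Keep them upright, set them down gently rather than dropping them, and leave the flask, the tip box and the timer where they are.

Things in the scene. Friction and masses are not known exactly. Their poses are not given: they have to be found in the camera images.
- rack: Vial rack: white rectangular block 84 (its x) x 56 (its y) x 48 mm high, full of twelve small blue-capped vials whose caps rise to 61 mm; about 0.28 kg. Origin at the centre of its underside, z up. Grip it across its 56 mm width (along its y), about 34 mm above its underside. At the start it stands on the balance pan, turned by any angle up to 30 degrees or so from the balance. It belongs in the dock.
- bottle: Tall round amber glass bottle, 56 mm in diameter and 100 mm high with a narrower neck and white cap (straight sides from the foot up to 57 mm); about 0.22 kg; grip it at about 50 mm height. Origin at the centre of its underside, z up. At the start it stands in the dock. It belongs on the stirrer.
- jar: Squat round clear glass jar with a black lid, 60 mm in diameter and 55 mm high (straight sides up to 38 mm, lid 56 mm across), about 0.16 kg; grip it at about 28 mm height. Origin at the centre of its underside, z up. At the start it stands on the stirrer. It belongs on the balance.
- stirrer: Fixed. Origin on the table surface (z = 0) under the middle of its round plate. Magnetic stirrer: white round housing 120 mm in diameter, flat round steel top plate 110 mm in diameter at 40 mm height, a small black knob at its side. Its plate does not turn.
- balance: Fixed. Origin on the table surface (z = 0) under the middle of its weighing pan. Balance: grey housing 124 mm wide (y), from 60 mm behind (+x) to 115 mm in front (-x) of the origin, 32 mm high, with a display at the front; square steel pan 108 x 108 mm, its flat top at 40 mm height. The pan does not sink.
- dock: Fixed. Origin on the table surface (z = 0) under the middle of its recess. Rack dock: rectangular aluminium plate with a dark rim, recess 110 (its x) x 82 mm (its y), its floor at 10 mm height, rim 8 mm thick and 15 mm high (5 mm above the floor), a black connector block 20 mm high on its +x side. A rack stands in it with its long side along the dock's x, either way round.
- tray: Fixed. Origin on the table surface (z = 0) under the middle of the tray. Empty round shallow steel tray, 144 mm in outer diameter, wall 3 mm thick and 10 mm high, floor at 4 mm height: the free spot.
- flask: Bystander: small conical stoppered flask of green glass, 58 mm in diameter at the foot, 80 mm high. Origin at the centre of its underside. Leave it where it is.
- tipbox: Bystander: grey and clear tip box 80 (x) x 60 (y) x 44 mm high. Origin at the centre of its underside. Leave it where it is.
- timer: Bystander: flat black timer 60 (x) x 56 (y) x 17 mm high. Origin at the centre of its underside. Leave it where it is.
Things that resemble listed ones, but are neither listed nor needed, are in the scene too. Leave any blue look-alike of the tray alone. There is more than one size of the dock; the job needs the larger.

How it is judged (in metres and radians):
On the way:
1. one of the three (rack, bottle or jar) stands upright and let go in the round tray, its centre within 35 mm of the tray's (((horizontal distance between rack and tray below 0.035 m and z of rack in the frame of tray between 0 and 0.008 m and angle between rack's own z axis and vertical below 0.1 rad and linear speed of rack below 0.02 m/s and contact force between rack and the fingers below 0.3 N) or (horizontal distance between bottle and tray below 0.035 m and z of bottle in the frame of tray between 0 and 0.008 m and angle between bottle's own z axis and vertical below 0.1 rad and linear speed of bottle below 0.02 m/s and contact force between bottle and the fingers below 0.3 N) or (horizontal distance between jar and tray below 0.035 m and z of jar in the frame of tray between 0 and 0.008 m and angle between jar's own z axis and vertical below 0.1 rad and linear speed of jar below 0.02 m/s and contact force between jar and the fingers below 0.3 N))), for 0.2 s.
At the end, for the whole second after the job is handed in: The rack stands flat in the dock, its centre within 15 mm of the dock's and its long side within 15 degrees of the dock's x; the bottle stands on the stirrer and the jar on the balance pan, each within 15 mm of the middle; all three are upright, at rest and released (horizontal distance between rack and dock below 0.015 m and z of rack in the frame of dock between 0.006 and 0.014 m and angle between each of rack, bottle, jar's own z axis and vertical below 0.1 rad and linear speed of each of rack, bottle, jar below 0.02 m/s and contact force between each of rack, bottle, jar and the fingers below 0.3 N and horizontal distance between bottle and stirrer below 0.015 m and z of bottle in the frame of stirrer between 0.036 and 0.044 m and horizontal distance between jar and balance below 0.015 m and z of jar in the frame of balance between 0.036 and 0.044 m and angle between the x axis of rack and the x axis of dock, either way round below 0.26 rad); the robot touches nothing.
It fails at once if the rack, bottle or jar is tipped by more than about 35 degrees (angle between any of rack, bottle, jar's own z axis and vertical above 0.6 rad).
It fails at once if the rack, bottle or jar is dropped (let go and falling faster than 0.55 m/s, that is from more than about 15 mm) ((linear speed of rack above 0.55 m/s and contact force between rack and the fingers below 0.1 N) or (linear speed of bottle above 0.55 m/s and contact force between bottle and the fingers below 0.1 N) or (linear speed of jar above 0.55 m/s and contact force between jar and the fingers below 0.1 N)).
It fails at once if the flask is moved by more than 30 mm (distance of flask from where it was at the start of the episode above 0.03 m).
It fails at once if the tipbox is moved by more than 30 mm (distance of tipbox from where it was at the start of the episode above 0.03 m).
It fails at once if the timer is moved by more than 30 mm (distance of timer from where it was at the start of the episode above 0.03 m).
It also fails if it takes over 120 s, if anything falls off the work surface, if the arm or the gripper's body presses on something with over 40 N, if the wrist force passes 120 N, or if a joint passes its speed limit or range.

ROBOT

A 6-joint arm with a two-finger parallel gripper is mounted at the origin on the work surface. World frame = base frame: x ahead of the robot, y to its left, z up, the work surface at z = 0. Lengths are in mm, angles in rad, forces in N, time in s.
With the tool pointing down it reaches from about 350 to 975 mm from the base axis. Payload 17.4 kg.
Tool frame: the origin (TCP) lies between the finger pads; the fingertips stand r.tip_reach ahead of it and the grasp point (between the pads) lies 2 mm behind it (r.tip_reach is the distance from the TCP to the fingertips, in mm); x points along the fingers, z is the direction in which the jaws open and shut, and the axes are right-handed (so a half turn about x gives the same grasp; the last joint's range is limited). The gripper opens to 85 mm and grips with 20 to 120 N. Pads are 22 mm wide; open, the fingers measure 114 mm over their backs; the gripper's body (76 mm by 85 mm) begins 54 mm behind the grasp point. The pads swing forward as they close: fully open they stand 13 mm farther back than shut.
Start: joints at [1.231, 0.116, 1.442, -0, 1.584, -0.038], TCP at [200.645, 644.495, 248.303] pointing down, gripper open.
Joint ranges: [-2.83, 2.83], [-0.83, 2.19], [0.07, 2.5], [-1.14, 4.28], [0.01, 3], [-2.97, 2.97]. Speed limits (rad/s): [1.89, 1.89, 2.22, 3.14, 3.14, 3.14].

INTERFACE

Orientations are given as a 3x3 rotation matrix whose columns are the frame's x, y, z axes.
In Python, from plant import r gives the robot as it stands.
- The arm moves only by the tool move_arm, never from a script. Its argument "deltas" is a list of rows, each an object of numbers: "x", "y", "z": the shift along the tool's x, y, z each as a share of 4 cm, from -1 to 1; "rx", "ry", "rz": the turn, a rotation vector about the tool's x, y, z each as a share of 5 degrees, from -1 to 1. A call has 1 to 5 rows; each row shifts and turns the commanded pose from where the row before left it, along the tool's axes as they then stand; what a row does not reach is not made up. A row lasts 1/8 s, in which the tool goes at most 62.5 mm and 10.7 degrees, less where a joint would pass 70% of its speed; a pose out of reach is approached as far as the arm can. A call with a number of a shift or a turn outside -1 to 1 is refused whole. A call with a gripper value outside its range is refused whole. "jaw" is the closure, from 0 (fully open) to 1 (shut), set as the call begins (left out, the last holds). The fingers move at their own pace and stop on an object; the grip force is fixed at half the most. Time passes only in rows, so rows that do not move let the fingers close. It gives the time, the measured TCP pose, the force and the opening at its end, in the units of the state.
- r.state(): the state, without advancing time (a new reading comes with each control period).
- r.snapshot(name): name is "side" or "top" or "wrist"; returns the picture (420x560x3 uint8, red, green, blue); there is no depth.
- r.camera_model(name): a dict with "mtx" (3x3 intrinsics, pixels), "xyz" and "attitude" of the camera in the world; the wrist camera has in their place "T_tool_cam" (4x4, takes a point from camera to tool coordinates, whose origin is the TCP and whose axes are the tool frame's). Camera axes: x right, y up, looking along -z (the intrinsics and any distortion apply to the point x, -y, -z); pixel columns grow to the right and rows downward; lengths in mm; the calibration is good to about 2 mm. A picture is of the moment at which its call begins: read the wrist's pose just before it. camera_model takes no time and is no camera call.
- r.hand_in(): hands the job in, once; it reports no verdict.
The state is a dict: "t": time; "qpos": joint angles; "qvel": joint speeds; "tau": joint torques, N m; "tcp_pos": TCP position; "ee_rot": TCP orientation; "wrist_force": force on the tool from outside, world axes, zero at the start; "torque": the same for the moment, N m; "opening": finger opening in mm.
Only numpy, scipy, OpenCV 4.12 (cv2) and the standard library are available. Lean on these libraries where they do the work, as an engineer would, in place of code of your own. Each camera call takes 0.05 s, during which the arm holds its last target.

## Working session

There is one attempt and no reset: what is moved stays moved. The work goes in short steps, Python scripts to look and compute and a tool call to move; the robot and the scene stay as the last step left them, time stands still between calls to the robot, and variables do not carry over. Pictures are saved under pics/ and viewed, and the job is handed in when it is done.

Besides the shell and the picture viewer there is one more tool, called after "Emit:" as name(argument=value, ...), one argument or row to a line, values as JSON. move_arm: Moves the arm, as the interface text tells. Shift numbers are shares of 4 cm and turn numbers shares of 5 degrees, none past 1 either way. Its arguments: {"type":"object","properties":{"deltas":{"type":"array"},"jaw":{"type":"number"}},"required":["deltas"]}

```bash
ls; mkdir -p pics
python3 - <<'E'
from plant import r
import cv2,numpy as np
s=r.state(); print(s['t'],s['tcp_pos'],np.round(s['ee_rot'],3).tolist(),s['opening'],r.tip_reach)
for n in ['side','top','wrist']:
    c=r.camera_model(n); print(n,{k:np.round(v,3).tolist() if not isinstance(v,str) else v for k,v in c.items()})
    cv2.imwrite(f'pics/{n}0.png',cv2.cvtColor(r.snapshot(n),cv2.COLOR_RGB2BGR))
print(r.state()['t'])
E
```

```text
pics
0.0 [200.599107   644.32011479 247.54698117] [[-0.0, -0.955, 0.297], [-0.001, 0.297, 0.955], [-1.0, 0.0, -0.001]] 85.76325312378192 17.0
side {'mtx': [[504.29, 0.0, 271.129], [0.0, 504.29, 212.041], [0.0, 0.0, 1.0]], 'xyz': [-200.87, -692.95, 912.511], 'attitude': [[0.736, 0.442, -0.513], [-0.676, 0.502, -0.539], [0.019, 0.744, 0.668]]}
top {'mtx': [[461.206, 0.0, 276.258], [0.0, 461.206, 207.173], [0.0, 0.0, 1.0]], 'xyz': [334.236, -12.889, 1048.965], 'attitude': [[-0.002, 0.99, -0.142], [-1.0, -0.002, 0.0], [0.0, 0.142, 0.99]]}
wrist {'mtx': [[363.384, 0.0, 272.8], [0.0, 363.384, 206.91], [0.0, 0.0, 1.0]], 'T_tool_cam': [[-0.001, 0.279, -0.96, -125.385], [-0.001, 0.96, 0.279, 71.128], [1.0, 0.001, -0.001, 1.275], [0.0, 0.0, 0.0, 1.0]]}
0.15
```

View pics/top0.png

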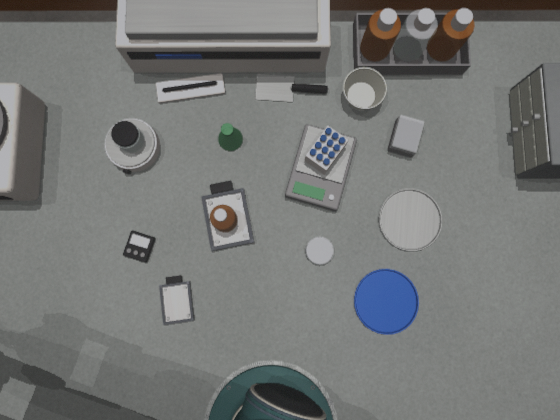

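View pics/side0.png

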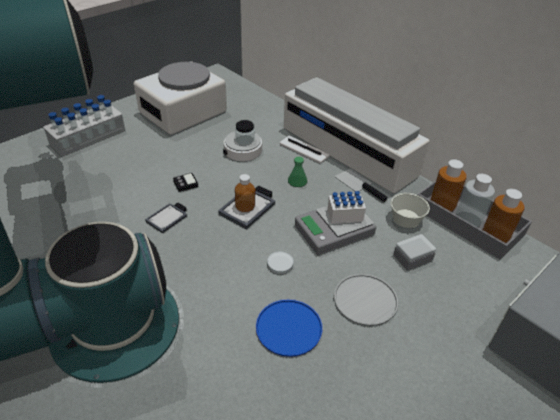

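View pics/wrist0.png

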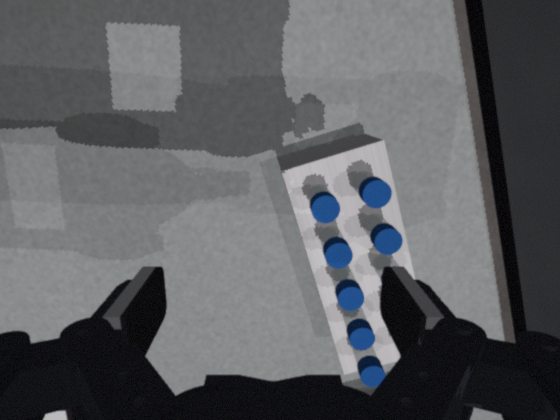

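```bash
cat > h.py <<'E'
from plant import r
import cv2,numpy as np
def snap(n,f=None):
    s=r.state(); im=cv2.cvtColor(r.snapshot(n),cv2.COLOR_RGB2BGR)
    if f: cv2.imwrite(f,im)
    return im,s
def cam(n,s=None):
    c=r.camera_model(n); K=np.array(c['mtx'])
    if n=='wrist':
        T=np.array(c['T_tool_cam']); R=np.array(s['ee_rot']); p=np.array(s['tcp_pos'])
        return K,R@T[:3,:3],p+R@T[:3,3],c
    return K,np.array(c['attitude']),np.array(c['xyz']),c
def pix2plane(n,uv,z,s=None):
    K,R,p,c=cam(n,s); uv=np.asarray(uv,float).reshape(-1,2)
    d=np.c_[(uv[:,0]-K[0,2])/K[0,0],-(uv[:,1]-K[1,2])/K[1,1],-np.ones(len(uv))]@R.T
    return p+d*((z-p[2])/d[:,2])[:,None]
def proj(n,P,s=None):
    K,R,p,c=cam(n,s); q=(np.asarray(P,float).reshape(-1,3)-p)@R
    return np.c_[K[0,0]*q[:,0]/-q[:,2]+K[0,2],K[1,1]*-q[:,1]/-q[:,2]+K[1,2]]
E
python3 - <<'E'
from h import *
print(r.camera_model('top').keys())
im=cv2.imread('pics/top0.png')
c=im[90:330,90:450]; cv2.imwrite('pics/top0c.png',cv2.resize(c,(800,533),interpolation=cv2.INTER_CUBIC))
for nm,uv,z in [('rack',(327,148),61),('bottle',(221,215),100),('jar',(125,132),55),('stirrer',(131,145),40),('dock',(228,218),10),('tray',(410,220),5),('bal',(327,150),40),('flask',(228,130),80),('tip',(407,135),44),('timer',(140,246),17),('smalldock',(177,302),10)]:
    print(nm,np.round(pix2plane('top',uv,z)[0]))
E
```

```text
dict_keys(['mtx', 'xyz', 'attitude'])
rack [ 608. -125.   61.]
bottle [454. 101. 100.]
jar [647. 324.  55.]
stirrer [621. 314.  40.]
dock [459.  96.  10.]
tray [ 454. -318.    5.]
bal [ 609. -128.   40.]
flask [643.  91.  80.]
tip [ 642. -308.   44.]
timer [395. 291.  17.]
smalldock [272. 207.  10.]
```

View pics/top0c.png

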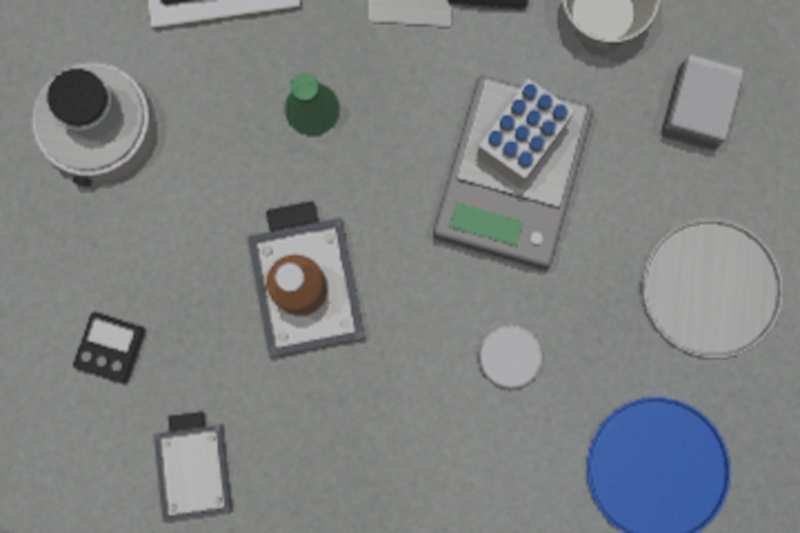

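```bash
cat >> h.py <<'E'
def plan(pos,yaw=None):
    s=r.state(); R=np.array(s['ee_rot']); p=np.array(s['tcp_pos'])
    d=R.T@(np.array(pos)-p); y0=np.degrees(np.arctan2(R[1,2],R[0,2]))
    o=f"now {np.round(p,1)} yaw {y0:.1f}; shift/40 {np.round(d/40,2)}"
    if yaw is not None:
        e=(yaw-y0+90)%180-90; o+=f" rx/5 total {-e/5:.2f} (yaw {y0+e:.1f})"
    print(o)
E
python3 - <<'E'
from h import *
im=cv2.imread('pics/top0.png'); hsv=cv2.cvtColor(im,cv2.COLOR_BGR2HSV)
for p in [(410,220),(400,180),(131,160),(228,235),(205,225),(327,190),(300,160),(430,300)]: print(p,im[p[1],p[0]],hsv[p[1],p[0]])
# tray edges
e=cv2.Canny(im,40,100); cv2.imwrite('pics/e.png',cv2.resize(e[90:330,90:450],(800,533)))
def fit(cx,cy,r0,r1,z):
    ys,xs=np.nonzero(e); d=np.hypot(xs-cx,ys-cy); k=(d>r0)&(d<r1)
    P=pix2plane('top',np.c_[xs[k],ys[k]],z)[:,:2]
    for _ in range(8):
        A=np.c_[2*P,np.ones(len(P))]; q=np.linalg.lstsq(A,(P**2).sum(1),rcond=None)[0]
        rr=np.sqrt(q[2]+q[0]**2+q[1]**2); res=abs(np.hypot(*(P-q[:2]).T)-rr); P=P[res<max(2*np.median(res),1.5)]
    return q[:2].round(1),rr.round(1),len(P)
print('tray',fit(410,220,26,34,10)); print('stir',fit(131,143,20,30,40))
E
```

```text
(410, 220) [162 163 163] [ 30   2 163]
(400, 180) [131 133 132] [ 45   4 133]
(131, 160) [162 164 164] [ 30   3 164]
(228, 235) [127 128 130] [ 10   6 130]
(205, 225) [123 125 123] [ 60   4 125]
(327, 190) [132 132 134] [  0   4 134]
(300, 160) [160 161 161] [ 30   2 161]
(430, 300) [128 131 128] [ 60   6 131]
tray (array([ 455. , -313.6]), np.float64(67.8), 171)
stir (array([626. , 315.9]), np.float64(59.0), 148)
```

View pics/e.png

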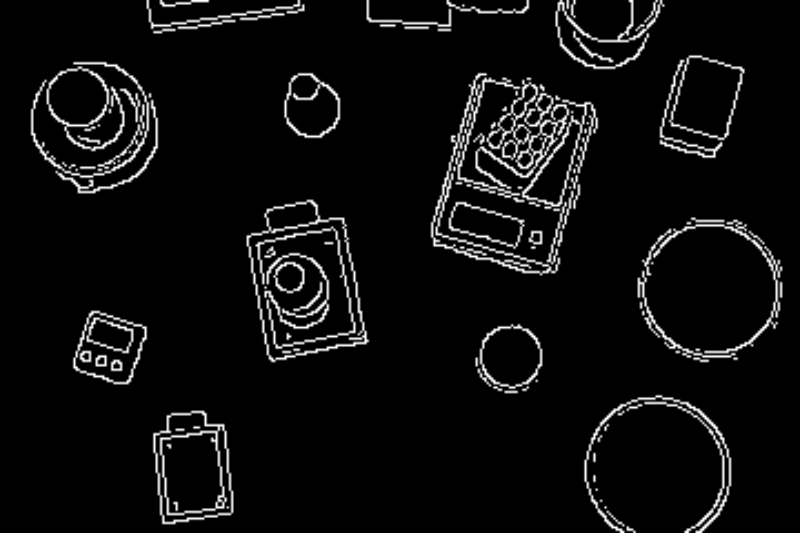

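```bash
python3 -c "
from h import *
plan([440,98,240],90)"
```

```text
now [200.6 644.4 247.7] yaw 72.7; shift/40 [  0.2   -9.77 -11.26] rx/5 total -3.46 (yaw 90.0)
```

Emit:
move_arm(
  deltas=[
    {"y": -0.8,"z": -0.94},
    {"y": -0.8,"z": -0.94},
    {"y": -0.8,"z": -0.94},
    {"y": -0.8,"z": -0.94},
    {"y": -0.8,"z": -0.94},
  ],
  jaw=0,
)

```text
invalid input at $.deltas[0]: expected keys x, y, z, rx, ry, rz
```

Emit:
move_arm(
  deltas=[
    {"y": -0.8,"z": -0.94},
    {"y": -0.8,"z": -0.94},
    {"y": -0.8,"z": -0.94},
    {"y": -0.8,"z": -0.94},
    {"y": -0.8,"z": -0.94},
  ],
)

```text
invalid input at $.deltas[0]: expected keys x, y, z, rx, ry, rz
```

Emit:
move_arm(
  deltas=[
    {"y": -0.8,"z": -0.94},
    {"y": -0.8,"z": -0.94},
    {"rx": -1},
    {"rx": -1},
    {"rx": -1},
  ],
)

```text
invalid input at $.deltas[0]: expected keys x, y, z, rx, ry, rz
```

Run:
```python
from h import *
plan([440,98,240],90)
im,s=snap('wrist','pics/w1.png'); snap('top','pics/top1.png')
print(s['tcp_pos'],np.abs(s['qvel']).max())
```

```text
now [200.6 644.4 247.7] yaw 72.7; shift/40 [  0.2   -9.77 -11.26] rx/5 total -3.46 (yaw 90.0)
[200.59490738 644.37824119 247.73623889] 0.003420546028075098
```

View pics/w1.png

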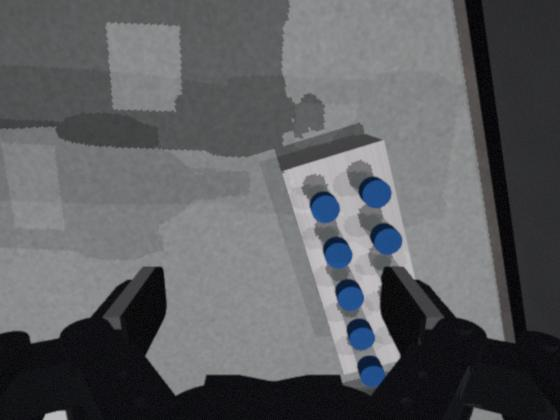

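All six keys are needed in each row.

Emit:
move_arm(
  deltas=[
    {"x": 0,"y": -0.8,"z": -0.94,"rx": 0,"ry": 0,"rz": 0},
    {"x": 0,"y": -0.8,"z": -0.94,"rx": 0,"ry": 0,"rz": 0},
    {"x": 0,"y": -0.8,"z": -0.94,"rx": 0,"ry": 0,"rz": 0},
    {"x": 0,"y": -0.8,"z": -0.94,"rx": 0,"ry": 0,"rz": 0},
    {"x": 0,"y": -0.8,"z": -0.94,"rx": 0,"ry": 0,"rz": 0},
  ],
  jaw=0,
)

```text
t: 0.88
tcp_pos: [297.8, 415.9, 248.3]
ee_rot: [[0.0, -0.955, 0.297], [0.0, 0.297, 0.955], [-1.0, -0.0, 0.0]]
wrist_force: [0.2, -0.1, -0.3]
opening: 85.4
```

Emit:
move_arm(
  deltas=[
    {"x": 0,"y": -0.8,"z": -0.94,"rx": 0,"ry": 0,"rz": 0},
    {"x": 0,"y": -0.8,"z": -0.94,"rx": 0,"ry": 0,"rz": 0},
    {"x": 0,"y": -0.8,"z": -0.94,"rx": 0,"ry": 0,"rz": 0},
    {"x": 0,"y": -0.8,"z": -0.94,"rx": 0,"ry": 0,"rz": 0},
    {"x": 0,"y": -0.8,"z": -0.94,"rx": 0,"ry": 0,"rz": 0},
  ],
)

```text
t: 1.5
tcp_pos: [394.7, 188.8, 248.4]
ee_rot: [[0.0, -0.955, 0.297], [0.0, 0.297, 0.955], [-1.0, -0.0, 0.0]]
wrist_force: [0.8, 0.3, 0.8]
opening: 85.3
```

Emit:
move_arm(
  deltas=[
    {"x": 0,"y": -0.8,"z": -0.94,"rx": 0,"ry": 0,"rz": 0},
    {"x": 0,"y": -0.8,"z": -0.94,"rx": 0,"ry": 0,"rz": 0},
    {"x": 0,"y": 0,"z": 0,"rx": -1,"ry": 0,"rz": 0},
    {"x": 0,"y": 0,"z": 0,"rx": -1,"ry": 0,"rz": 0},
    {"x": 0,"y": 0,"z": 0,"rx": -1,"ry": 0,"rz": 0},
  ],
)

```text
t: 2.12
tcp_pos: [433.2, 99.3, 248.3]
ee_rot: [[-0.0, -0.999, 0.038], [0.0, 0.038, 0.999], [-1.0, 0.0, 0.0]]
wrist_force: [0.9, -0.1, 0.2]
opening: 85.6
```

Run:
```python
from h import *
plan([440,98,240],90)
im,s=snap('wrist','pics/w1.png'); snap('top','pics/top1.png')
print(s['tcp_pos'],np.abs(s['qvel']).max())
```

```text
now [433.2  99.3 248.3] yaw 87.8; shift/40 [ 0.21 -0.17 -0.03] rx/5 total -0.43 (yaw 90.0)
[433.15615762  99.32506414 248.29812809] 0.6931024527212323
```

View pics/w1.png

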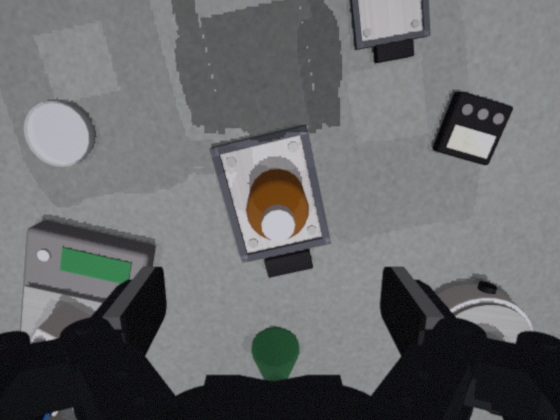

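Run:
```python
from h import *
im,s=snap('wrist','pics/w2.png'); hsv=cv2.cvtColor(im,cv2.COLOR_BGR2HSV)
print(s['tcp_pos'],np.abs(s['qvel']).max())
# bottle orange mask + cap
m=((hsv[...,0]<20)&(hsv[...,1]>120)).astype(np.uint8); m[:120]=0;m[280:]=0
ys,xs=np.nonzero(m); print('amber',xs.min(),xs.max(),ys.min(),ys.max())
# cap: bright region inside amber hull surroundings
sub=np.zeros(im.shape[:2],np.uint8); sub[195:250,255:300]=(im[195:250,255:300].min(2)>150)
n,l,st,c=cv2.connectedComponentsWithStats(sub); 
for i in range(1,n):
    if st[i,4]>50: print('cap?',c[i],st[i])
crop=cv2.resize(im[110:290,190:350],None,fx=3.3,fy=3.3,interpolation=cv2.INTER_CUBIC); cv2.imwrite('pics/w2c.png',crop)
# dock: bluish dark rim
d=((im.max(2)<90)).astype(np.uint8); d[:110]=0; d[285:]=0; d[:,:200]=0; d[:,340:]=0
d=cv2.morphologyEx(d,cv2.MORPH_OPEN,np.ones((2,2)))
cv2.imwrite('pics/dm.png',d*255)
```

```text
[433.14203244  99.46837877 248.28838625] 0.0858015390386022
amber 155 446 121 275
cap? [276.0445587  230.27849186] [ 255  210   45   40 1167]
```

View pics/w2c.png

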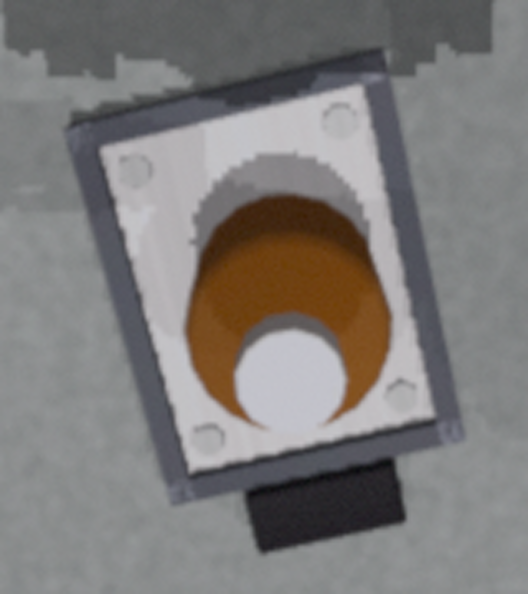

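View pics/dm.png

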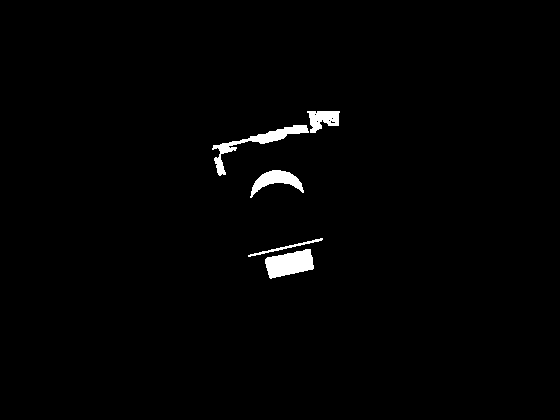

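Run:
```python
from h import *
s=r.state()
f=lambda P:np.array(P)/3.3+[190,110]
for nm,P,z in [('outer',[(68,130),(383,68),(463,437),(175,500)],15),('inner',[(100,147),(365,85),(437,415),(190,475)],10)]:
    Q=pix2plane('wrist',f(P),z,s)[:,:2]; e=np.roll(Q,-1,0)-Q
    print(nm,Q.round(1).tolist(),'c',Q.mean(0).round(1),'sides',np.hypot(*e.T).round(1),'ang',np.degrees(np.arctan2(e[:,1],e[:,0])).round(1))
print('cap',pix2plane('wrist',f([(291,379)]),110,s))
print('top cap',pix2plane('top',(90+290/2.222,90+278/2.222),110)[0], proj('top',[454,101,110]))
```

```text
outer [[405.2, 41.1], [391.0, 135.1], [508.3, 158.8], [526.3, 65.1]] c [457.7 100. ] sides [ 95.1 119.6  95.4 123.5] ang [  98.5   11.4  -79.1 -168.8]
inner [[411.3, 49.5], [396.2, 130.1], [502.3, 151.1], [519.8, 70.0]] c [457.4 100.2] sides [ 82.  108.2  83.  110.5] ang [ 100.6   11.2  -77.8 -169.3]
cap [[453.47941513 104.2756513  110.        ]]
top cap [452.77374616 101.11292862 110.        ] [[220.57707218 214.51941419]]
```

Emit:
move_arm(
  deltas=[
    {"x": 0.7,"y": -0.51,"z": 0.08,"rx": -0.4,"ry": 0,"rz": 0},
    {"x": 1,"y": 0,"z": 0,"rx": 0,"ry": 0,"rz": 0},
    {"x": 0.8,"y": 0,"z": 0,"rx": 0,"ry": 0,"rz": 0},
    {"x": 0,"y": 0,"z": 0,"rx": 0,"ry": 0,"rz": 0},
    {"x": 0,"y": 0,"z": 0,"rx": 0,"ry": 0,"rz": 0},
  ],
)

```text
t: 2.9
tcp_pos: [454.1, 102.0, 149.8]
ee_rot: [[0.001, -1.0, 0.006], [0.0, 0.006, 1.0], [-1.0, -0.001, 0.0]]
wrist_force: [0.4, 0.3, 0.1]
opening: 85.5
```

Run:
```python
from h import *
plan([453.5,103,59],90)
snap('wrist','pics/w3.png')
```

```text
now [454.1 102.  149.8] yaw 89.7; shift/40 [2.27 0.02 0.02] rx/5 total -0.07 (yaw 90.0)
```

View pics/w3.png

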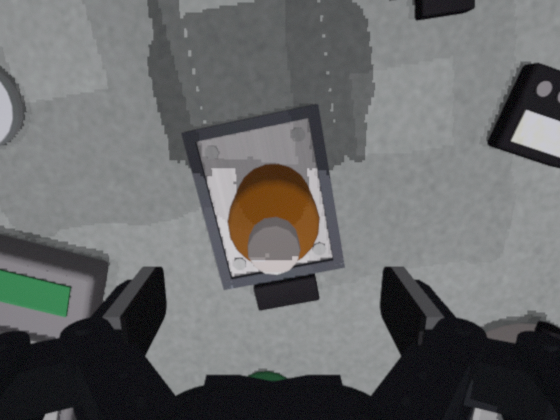

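Run:
```python
from h import *
s=r.state()
print(pix2plane('wrist',[(273.5,246)],110,s))
Q=pix2plane('wrist',[(198,145),(308,124),(330,263),(232,278)],10,s)[:,:2]; e=np.roll(Q,-1,0)-Q
print(Q.round(1).tolist(),Q.mean(0),np.hypot(*e.T).round(1),np.degrees(np.arctan2(e[:,1],e[:,0])).round(1))
```

```text
[[451.68260672 103.88153146 110.        ]]
[[413.9, 49.7], [399.6, 129.1], [507.9, 148.8], [520.6, 70.2]] [460.48795699  99.47284363] [ 80.7 110.1  79.6 108.6] [ 100.2   10.3  -80.9 -169.1]
```

Emit:
move_arm(
  deltas=[
    {"x": 0.8,"y": 0,"z": 0,"rx": 0,"ry": 0,"rz": 0},
    {"x": 0.8,"y": 0,"z": 0,"rx": 0,"ry": 0,"rz": 0},
    {"x": 0.6,"y": 0,"z": 0,"rx": 0,"ry": 0,"rz": 0},
    {"x": 0.05,"y": 0,"z": 0,"rx": 0,"ry": 0,"rz": 0},
    {"x": 0,"y": 0,"z": 0,"rx": 0,"ry": 0,"rz": 0},
  ],
)

```text
t: 3.58
tcp_pos: [454.5, 102.1, 60.0]
ee_rot: [[0.002, -1.0, 0.005], [0.0, 0.005, 1.0], [-1.0, -0.002, 0.0]]
wrist_force: [0.4, -0.5, 1.3]
opening: 85.8
```

Emit:
move_arm(
  deltas=[
    {"x": 0,"y": 0,"z": 0,"rx": 0,"ry": 0,"rz": 0},
    {"x": 0,"y": 0,"z": 0,"rx": 0,"ry": 0,"rz": 0},
    {"x": 0,"y": 0,"z": 0,"rx": 0,"ry": 0,"rz": 0},
    {"x": 0,"y": 0,"z": 0,"rx": 0,"ry": 0,"rz": 0},
    {"x": 0,"y": 0,"z": 0,"rx": 0,"ry": 0,"rz": 0},
  ],
  jaw=1,
)

```text
t: 4.2
tcp_pos: [454.3, 102.1, 59.8]
ee_rot: [[0.002, -1.0, 0.005], [0.0, 0.005, 1.0], [-1.0, -0.002, 0.0]]
wrist_force: [-3.7, -0.6, 11.0]
opening: 54.2
```

Emit:
move_arm(
  deltas=[
    {"x": -0.4,"y": 0,"z": 0,"rx": 0,"ry": 0,"rz": 0},
    {"x": -0.9,"y": 0,"z": 0,"rx": 0,"ry": 0,"rz": 0},
    {"x": -0.9,"y": 0,"z": 0,"rx": 0,"ry": 0,"rz": 0},
    {"x": -0.9,"y": 0,"z": 0,"rx": 0,"ry": 0,"rz": 0},
    {"x": 0,"y": 0,"z": 0,"rx": 0,"ry": 0,"rz": 0},
  ],
)

```text
t: 4.82
tcp_pos: [454.6, 102.1, 185.9]
ee_rot: [[0.005, -1.0, 0.005], [0.001, 0.005, 1.0], [-1.0, -0.005, 0.001]]
wrist_force: [-0.0, -0.2, -3.4]
opening: 54.2
```

Run:
```python
from h import *
s=r.state();print(s['opening'],s['wrist_force'])
plan([455,-314,184],90)
snap('wrist','pics/w4.png')
im,_=snap('top','pics/top4.png'); 
cv2.imwrite('pics/top4c.png',cv2.resize(im[90:330,90:450],(800,533),interpolation=cv2.INTER_CUBIC))
```

```text
54.24921734038062 [-0.01543688 -0.21430453 -3.40872167]
now [454.6 102.1 185.9] yaw 89.7; shift/40 [  0.04  -0.06 -10.4 ] rx/5 total -0.06 (yaw 90.0)
```

View pics/w4.png

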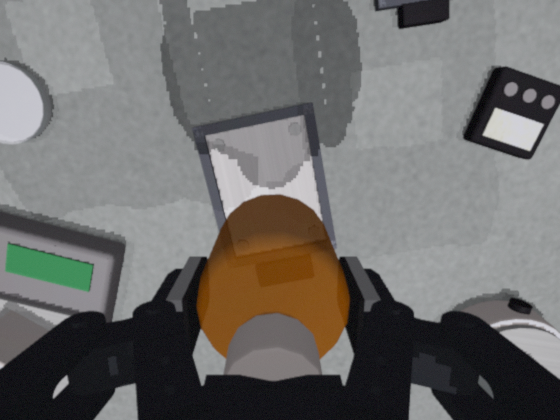

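Emit:
move_arm(
  deltas=[
    {"x": 0,"y": 0,"z": -0.6,"rx": 0,"ry": 0,"rz": 0},
    {"x": 0,"y": 0,"z": -1,"rx": 0,"ry": 0,"rz": 0},
    {"x": 0,"y": 0,"z": -1,"rx": 0,"ry": 0,"rz": 0},
    {"x": 0,"y": 0,"z": -1,"rx": 0,"ry": 0,"rz": 0},
    {"x": 0,"y": 0,"z": -1,"rx": 0,"ry": 0,"rz": 0},
  ],
)

```text
t: 5.55
tcp_pos: [452.0, -83.2, 181.0]
ee_rot: [[-0.002, -1.0, 0.005], [0.0, 0.005, 1.0], [-1.0, 0.002, 0.0]]
wrist_force: [0.2, 0.2, -1.9]
opening: 54.2
```

Emit:
move_arm(
  deltas=[
    {"x": 0,"y": 0,"z": -1,"rx": 0,"ry": 0,"rz": 0},
    {"x": 0,"y": 0,"z": -1,"rx": 0,"ry": 0,"rz": 0},
    {"x": 0,"y": 0,"z": -1,"rx": 0,"ry": 0,"rz": 0},
    {"x": 0,"y": 0,"z": -1,"rx": 0,"ry": 0,"rz": 0},
    {"x": 0,"y": 0,"z": -1,"rx": 0,"ry": 0,"rz": 0},
  ],
)

```text
t: 6.18
tcp_pos: [451.1, -283.1, 180.8]
ee_rot: [[-0.002, -1.0, 0.005], [0.001, 0.005, 1.0], [-1.0, 0.002, 0.001]]
wrist_force: [1.1, -0.0, -1.7]
opening: 54.0
```

Emit:
move_arm(
  deltas=[
    {"x": 0,"y": 0,"z": -0.8,"rx": 0,"ry": 0,"rz": 0},
    {"x": 0,"y": 0,"z": 0,"rx": 0,"ry": 0,"rz": 0},
    {"x": 0,"y": 0,"z": 0,"rx": 0,"ry": 0,"rz": 0},
  ],
)

```text
t: 6.55
tcp_pos: [451.2, -313.6, 181.2]
ee_rot: [[-0.001, -1.0, 0.005], [0.001, 0.005, 1.0], [-1.0, 0.001, 0.001]]
wrist_force: [-0.4, 0.8, -2.1]
opening: 54.2
```

Run:
```python
from h import *
plan([455,-314,54],90)
snap('wrist','pics/w5.png')
```

```text
now [ 451.2 -313.6  181.2] yaw 89.7; shift/40 [ 3.18 -0.1  -0.01] rx/5 total -0.06 (yaw 90.0)
```

View pics/w5.png

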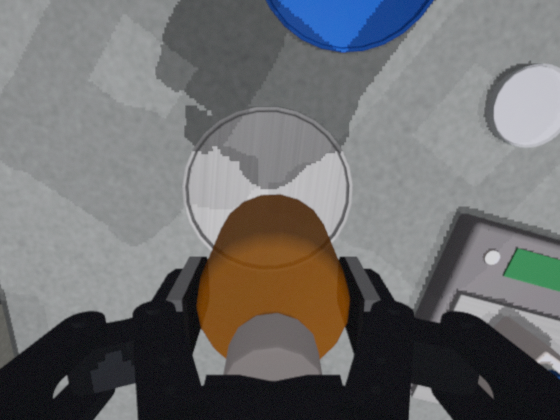

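Run:
```python
from h import *
s=r.state()
print(pix2plane('wrist',[(268,188),(185,188),(352,188),(268,108),(268,268)],10,s).round(1))
print(s['tcp_pos'])
```

```text
[[ 450.2 -315.7   10. ]
 [ 449.8 -385.2   10. ]
 [ 450.6 -245.3   10. ]
 [ 385.5 -315.1   10. ]
 [ 523.6 -316.4   10. ]]
[ 451.38567538 -313.35596998  181.54498489]
```

Emit:
move_arm(
  deltas=[
    {"x": 0.8,"y": -0.08,"z": -0.05,"rx": 0,"ry": 0,"rz": 0},
    {"x": 0.9,"y": 0,"z": 0,"rx": 0,"ry": 0,"rz": 0},
    {"x": 0.9,"y": 0,"z": 0,"rx": 0,"ry": 0,"rz": 0},
    {"x": 0.4,"y": 0,"z": 0,"rx": 0,"ry": 0,"rz": 0},
    {"x": 0,"y": 0,"z": 0,"rx": 0,"ry": 0,"rz": 0},
  ],
)

```text
t: 7.22
tcp_pos: [454.6, -315.5, 61.9]
ee_rot: [[-0.001, -1.0, 0.004], [0.001, 0.004, 1.0], [-1.0, 0.001, 0.001]]
wrist_force: [0.0, 0.3, -1.9]
opening: 54.4
```

Emit:
move_arm(
  deltas=[
    {"x": 0,"y": 0,"z": 0,"rx": 0,"ry": 0,"rz": 0},
    {"x": 0.06,"y": 0,"z": 0,"rx": 0,"ry": 0,"rz": 0},
    {"x": 0,"y": 0,"z": 0,"rx": 0,"ry": 0,"rz": 0},
  ],
)

```text
t: 7.6
tcp_pos: [454.9, -316.2, 60.4]
ee_rot: [[0.001, -1.0, 0.005], [-0.0, 0.005, 1.0], [-1.0, -0.001, -0.0]]
wrist_force: [0.2, -0.3, -1.9]
opening: 54.1
```

Emit:
move_arm(
  deltas=[
    {"x": 0.1,"y": 0,"z": 0,"rx": 0,"ry": 0,"rz": 0},
    {"x": 0,"y": 0,"z": 0,"rx": 0,"ry": 0,"rz": 0},
  ],
)

```text
t: 7.85
tcp_pos: [454.6, -316.0, 55.5]
ee_rot: [[-0.0, -1.0, 0.005], [0.0, 0.005, 1.0], [-1.0, 0.0, 0.0]]
wrist_force: [0.1, -0.7, -2.7]
opening: 54.1
```

Run:
```python
from h import *
s=r.state();print(s['tcp_pos'],s['wrist_force'])
```

```text
[ 454.60781993 -315.96053135   55.53746501] [ 0.12183735 -0.65541883 -2.69973466]
```

Emit:
move_arm(
  deltas=[
    {"x": 0.04,"y": 0,"z": 0,"rx": 0,"ry": 0,"rz": 0},
    {"x": 0,"y": 0,"z": 0,"rx": 0,"ry": 0,"rz": 0},
  ],
)

```text
t: 8.1
tcp_pos: [454.7, -316.1, 54.2]
ee_rot: [[-0.0, -1.0, 0.005], [0.0, 0.005, 1.0], [-1.0, 0.0, 0.0]]
wrist_force: [0.2, -0.8, -2.5]
opening: 54.0
```

Emit:
move_arm(
  deltas=[
    {"x": 0,"y": 0,"z": 0,"rx": 0,"ry": 0,"rz": 0},
    {"x": 0,"y": 0,"z": 0,"rx": 0,"ry": 0,"rz": 0},
    {"x": 0,"y": 0,"z": 0,"rx": 0,"ry": 0,"rz": 0},
    {"x": 0,"y": 0,"z": 0,"rx": 0,"ry": 0,"rz": 0},
  ],
  jaw=0,
)

```text
t: 8.6
tcp_pos: [454.8, -316.1, 54.3]
ee_rot: [[0.0, -1.0, 0.005], [-0.0, 0.005, 1.0], [-1.0, -0.0, -0.0]]
wrist_force: [0.4, -0.3, -0.3]
opening: 85.3
```

Emit:
move_arm(
  deltas=[
    {"x": 0,"y": 0,"z": 0,"rx": 0,"ry": 0,"rz": 0},
    {"x": -0.6,"y": 0,"z": 0,"rx": 0,"ry": 0,"rz": 0},
    {"x": -1,"y": 0,"z": 0,"rx": 0,"ry": 0,"rz": 0},
    {"x": -1,"y": 0,"z": 0,"rx": 0,"ry": 0,"rz": 0},
    {"x": -1,"y": 0,"z": 0,"rx": 0,"ry": 0,"rz": 0},
  ],
)

```text
t: 9.22
tcp_pos: [454.6, -316.0, 199.7]
ee_rot: [[0.0, -1.0, 0.005], [-0.0, 0.005, 1.0], [-1.0, -0.0, -0.0]]
wrist_force: [-0.7, -1.5, 1.2]
opening: 85.4
```

Run:
```python
from h import *
plan([580,-125,240],50)
snap('wrist','pics/w6.png')
im,_=snap('top','pics/top6.png'); 
cv2.imwrite('pics/top6c.png',cv2.resize(im[90:330,90:450],(800,533),interpolation=cv2.INTER_CUBIC))
```

```text
now [ 454.6 -316.   199.7] yaw 89.7; shift/40 [-1.01 -3.11  4.79] rx/5 total 7.94 (yaw 50.0)
```

View pics/w6.png

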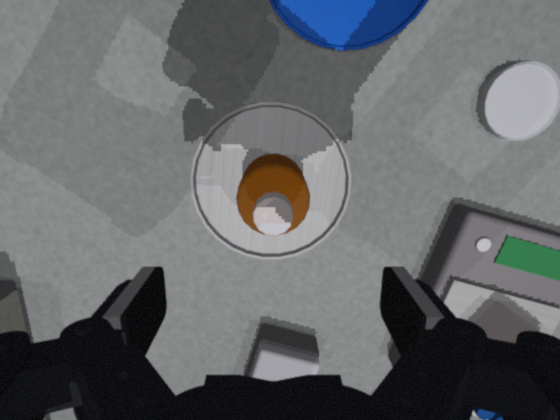

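View pics/top6c.png

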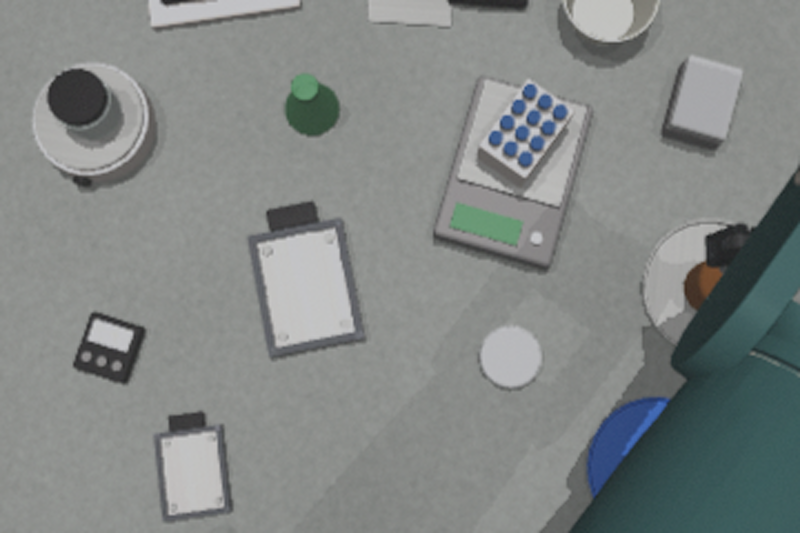

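Emit:
move_arm(
  deltas=[
    {"x": -0.3,"y": -0.6,"z": 0.95,"rx": 1,"ry": 0,"rz": 0},
    {"x": -0.3,"y": -0.7,"z": 0.95,"rx": 1,"ry": 0,"rz": 0},
    {"x": -0.4,"y": -0.8,"z": 0.95,"rx": 1,"ry": 0,"rz": 0},
    {"x": 0,"y": -0.6,"z": 0.7,"rx": 1,"ry": 0,"rz": 0},
    {"x": 0,"y": 0,"z": 0,"rx": 1,"ry": 0,"rz": 0},
  ],
)

```text
t: 9.95
tcp_pos: [580.6, -188.9, 237.2]
ee_rot: [[-0.001, -0.904, 0.428], [0.001, 0.428, 0.904], [-1.0, 0.001, 0.0]]
wrist_force: [-0.4, -0.4, -0.4]
opening: 85.4
```

Run:
```python
from h import *
plan([580,-105,240],54)
```

```text
now [ 580.6 -188.9  237.2] yaw 64.7; shift/40 [-0.07  0.91  1.89] rx/5 total 2.14 (yaw 54.0)
```

Emit:
move_arm(
  deltas=[
    {"x": 0,"y": 0.45,"z": 0.95,"rx": 0,"ry": 0,"rz": 0},
    {"x": 0,"y": 0.45,"z": 0.95,"rx": 0,"ry": 0,"rz": 0},
    {"x": 0,"y": 0,"z": 0,"rx": 1,"ry": 0,"rz": 0},
    {"x": 0,"y": 0,"z": 0,"rx": 1,"ry": 0,"rz": 0},
    {"x": 0,"y": 0,"z": 0,"rx": 0,"ry": 0,"rz": 0},
  ],
)

```text
t: 10.58
tcp_pos: [579.0, -106.4, 237.6]
ee_rot: [[-0.001, -0.817, 0.577], [0.0, 0.577, 0.817], [-1.0, 0.001, -0.0]]
wrist_force: [-0.1, -0.2, 0.5]
opening: 85.6
```

Run:
```python
from h import *
im,s=snap('wrist','pics/w7.png'); print(s['tcp_pos'])
hsv=cv2.cvtColor(im,cv2.COLOR_BGR2HSV)
m=((hsv[...,0]>100)&(hsv[...,0]<125)&(hsv[...,1]>130)&(hsv[...,2]>60)).astype(np.uint8)
n,l,st,c=cv2.connectedComponentsWithStats(m)
for i in range(1,n):
    if st[i,4]>30: print(c[i].round(1),st[i],pix2plane('wrist',c[i],101,s)[0,:2].round(1))
```

```text
[ 578.98355549 -106.38190218  237.62677056]
[ 6.4 22.1] [  0   0  16  56 678] [ 379.8 -177.3]
[250.9 197.7] [243 189  17  18 239] [ 568.  -117.1]
[274.  198.2] [266 189  17  19 247] [ 578.2 -103.3]
[297.1 198.5] [289 190  17  18 242] [588.4 -89.4]
[250.8 221.7] [243 213  17  18 236] [ 583.1 -128.3]
[273.4 222. ] [266 213  16  19 233] [ 593.3 -114.4]
[296.3 222.2] [288 214  17  18 235] [ 603.5 -100.3]
[250.7 244.7] [243 236  16  19 227] [ 598.2 -139.5]
[273.2 245.1] [265 236  17  19 233] [ 608.6 -125.4]
[295.5 245.5] [288 237  16  18 226] [ 618.8 -111.5]
[250.8 266.9] [243 258  16  18 223] [ 613.4 -150.5]
[272.7 267.4] [265 259  16  18 221] [ 623.7 -136.7]
[294.7 267.7] [287 259  16  18 221] [ 633.9 -122.7]
```

View pics/w7.png

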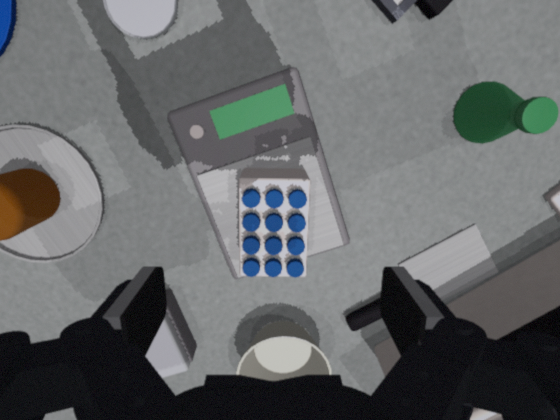

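Run:
```python
from h import *
plan([601.1,-119.9,72],53.7)
```

```text
now [ 579.  -106.5  237.8] yaw 54.8; shift/40 [ 4.14 -0.65  0.05] rx/5 total 0.22 (yaw 53.7)
```

Emit:
move_arm(
  deltas=[
    {"x": 0.5,"y": -0.65,"z": 0.05,"rx": 0.22,"ry": 0,"rz": 0},
    {"x": 0.9,"y": 0,"z": 0,"rx": 0,"ry": 0,"rz": 0},
    {"x": 0.7,"y": 0,"z": 0,"rx": 0,"ry": 0,"rz": 0},
    {"x": 0,"y": 0,"z": 0,"rx": 0,"ry": 0,"rz": 0},
    {"x": 0,"y": 0,"z": 0,"rx": 0,"ry": 0,"rz": 0},
  ],
)

```text
t: 11.25
tcp_pos: [601.8, -120.0, 155.6]
ee_rot: [[0.001, -0.805, 0.593], [-0.0, 0.593, 0.805], [-1.0, -0.001, 0.0]]
wrist_force: [0.1, -0.0, 0.3]
opening: 85.4
```

Run:
```python
from h import *
plan([601.1,-119.9,72],53.7)
im,s=snap('wrist','pics/w8.png')
hsv=cv2.cvtColor(im,cv2.COLOR_BGR2HSV)
m=((hsv[...,0]>100)&(hsv[...,0]<125)&(hsv[...,1]>130)&(hsv[...,2]>60)).astype(np.uint8)
n,l,st,c=cv2.connectedComponentsWithStats(m)
P=np.array([pix2plane('wrist',c[i],101,s)[0,:2] for i in range(1,n) if st[i,4]>60 and c[i][0]>150])
print(len(P),P.round(1).tolist(),P.mean(0))
```

```text
now [ 601.8 -120.   155.6] yaw 53.6; shift/40 [ 2.09  0.02 -0.01] rx/5 total -0.01 (yaw 53.7)
12 [[578.2, -103.3], [588.4, -89.4], [568.0, -117.2], [583.0, -128.2], [593.1, -114.3], [603.3, -100.4], [598.2, -139.4], [608.4, -125.4], [618.5, -111.6], [613.4, -150.5], [623.5, -136.5], [633.7, -122.6]] [ 600.80519474 -119.90766148]
```

View pics/w8.png

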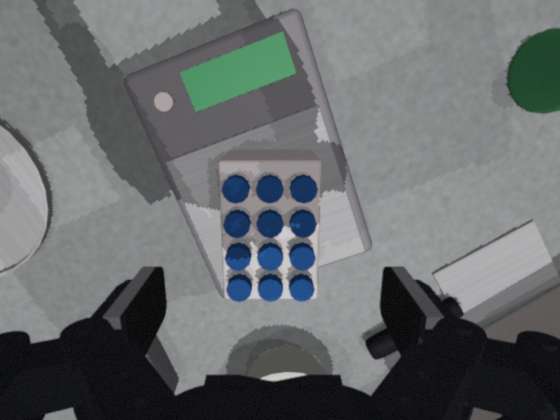

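Emit:
move_arm(
  deltas=[
    {"x": 0.8,"y": 0,"z": 0,"rx": 0,"ry": 0,"rz": 0},
    {"x": 0.8,"y": 0,"z": 0,"rx": 0,"ry": 0,"rz": 0},
    {"x": 0.45,"y": 0,"z": 0,"rx": 0,"ry": 0,"rz": 0},
    {"x": 0,"y": 0,"z": 0,"rx": 0,"ry": 0,"rz": 0},
    {"x": 0,"y": 0,"z": 0,"rx": 0,"ry": 0,"rz": 0},
  ],
)

```text
t: 11.92
tcp_pos: [602.2, -120.1, 74.0]
ee_rot: [[0.002, -0.805, 0.593], [-0.0, 0.593, 0.805], [-1.0, -0.002, 0.001]]
wrist_force: [0.2, -0.6, -0.0]
opening: 85.5
```

Emit:
move_arm(
  deltas=[
    {"x": 0,"y": 0,"z": 0,"rx": 0,"ry": 0,"rz": 0},
    {"x": 0,"y": 0,"z": 0,"rx": 0,"ry": 0,"rz": 0},
    {"x": 0,"y": 0,"z": 0,"rx": 0,"ry": 0,"rz": 0},
    {"x": 0,"y": 0,"z": 0,"rx": 0,"ry": 0,"rz": 0},
    {"x": 0,"y": 0,"z": 0,"rx": 0,"ry": 0,"rz": 0},
  ],
  jaw=1,
)

```text
t: 12.55
tcp_pos: [601.9, -120.1, 73.5]
ee_rot: [[0.001, -0.805, 0.593], [-0.001, 0.593, 0.805], [-1.0, -0.001, 0.0]]
wrist_force: [-2.0, -0.6, 6.9]
opening: 55.4
```

Emit:
move_arm(
  deltas=[
    {"x": -0.4,"y": 0,"z": 0,"rx": 0,"ry": 0,"rz": 0},
    {"x": -0.9,"y": 0,"z": 0,"rx": 0,"ry": 0,"rz": 0},
    {"x": -0.9,"y": 0,"z": 0,"rx": 0,"ry": 0,"rz": 0},
    {"x": -0.9,"y": 0,"z": 0,"rx": 0,"ry": 0,"rz": 0},
    {"x": 0,"y": 0,"z": 0,"rx": 0,"ry": 0,"rz": 0},
  ],
)

```text
t: 13.18
tcp_pos: [602.3, -120.1, 200.1]
ee_rot: [[0.005, -0.805, 0.593], [-0.001, 0.593, 0.805], [-1.0, -0.005, 0.002]]
wrist_force: [-0.3, -0.3, -3.9]
opening: 55.2
```

Run:
```python
from h import *
plan([459,100,200],101)
im,s=snap('wrist','pics/w9.png')
```

```text
now [ 602.3 -120.1  200.1] yaw 53.6; shift/40 [-0.02  6.15  2.3 ] rx/5 total -9.48 (yaw 101.0)
```

View pics/w9.png

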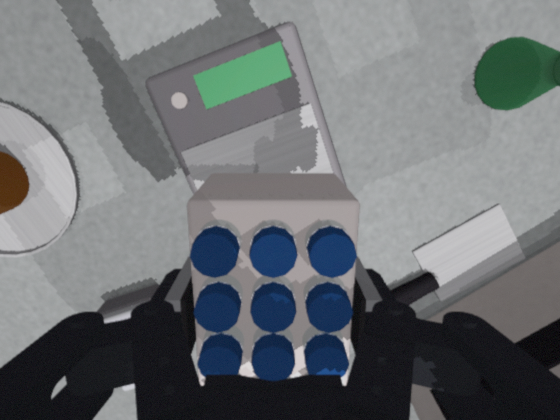

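Emit:
move_arm(
  deltas=[
    {"x": 0,"y": 0.75,"z": 0.26,"rx": 0,"ry": 0,"rz": 0},
    {"x": 0,"y": 0.9,"z": 0.34,"rx": 0,"ry": 0,"rz": 0},
    {"x": 0,"y": 0.9,"z": 0.34,"rx": 0,"ry": 0,"rz": 0},
    {"x": 0,"y": 0.9,"z": 0.34,"rx": 0,"ry": 0,"rz": 0},
    {"x": 0,"y": 0.9,"z": 0.34,"rx": 0,"ry": 0,"rz": 0},
  ],
)

```text
t: 13.85
tcp_pos: [498.5, 36.4, 194.6]
ee_rot: [[-0.002, -0.805, 0.593], [0.0, 0.593, 0.805], [-1.0, 0.002, -0.001]]
wrist_force: [0.1, -0.2, -2.9]
opening: 54.9
```

Emit:
move_arm(
  deltas=[
    {"x": 0,"y": 0.9,"z": 0.34,"rx": 0,"ry": 0,"rz": 0},
    {"x": 0,"y": 0.9,"z": 0.34,"rx": 0,"ry": 0,"rz": 0},
    {"x": 0,"y": 0,"z": 0,"rx": -1,"ry": 0,"rz": 0},
    {"x": 0,"y": 0,"z": 0,"rx": -1,"ry": 0,"rz": 0},
    {"x": 0,"y": 0,"z": 0,"rx": -1,"ry": 0,"rz": 0},
  ],
)

```text
t: 14.48
tcp_pos: [457.4, 100.2, 194.7]
ee_rot: [[-0.002, -0.932, 0.362], [-0.0, 0.362, 0.932], [-1.0, 0.002, -0.001]]
wrist_force: [-0.4, 0.5, -3.7]
opening: 54.9
```

Emit:
move_arm(
  deltas=[
    {"x": 0,"y": 0,"z": 0,"rx": -1,"ry": 0,"rz": 0},
    {"x": 0,"y": 0,"z": 0,"rx": -1,"ry": 0,"rz": 0},
    {"x": 0,"y": 0,"z": 0,"rx": -1,"ry": 0,"rz": 0},
    {"x": 0,"y": 0,"z": 0,"rx": -1,"ry": 0,"rz": 0},
    {"x": 0,"y": 0,"z": 0,"rx": -1,"ry": 0,"rz": 0},
  ],
)

```text
t: 15.1
tcp_pos: [457.4, 100.1, 194.6]
ee_rot: [[-0.002, -0.998, -0.066], [-0.0, -0.066, 0.998], [-1.0, 0.002, -0.0]]
wrist_force: [0.1, 1.0, -4.5]
opening: 55.1
```

Emit:
move_arm(
  deltas=[
    {"x": 0,"y": 0,"z": 0,"rx": -1,"ry": 0,"rz": 0},
    {"x": 0,"y": 0,"z": 0,"rx": -0.5,"ry": 0,"rz": 0},
    {"x": 0,"y": 0,"z": 0,"rx": 0,"ry": 0,"rz": 0},
    {"x": 0,"y": 0,"z": 0,"rx": 0,"ry": 0,"rz": 0},
  ],
)

```text
t: 15.6
tcp_pos: [457.7, 100.1, 195.5]
ee_rot: [[-0.001, -0.981, -0.192], [-0.0, -0.192, 0.981], [-1.0, 0.001, 0.0]]
wrist_force: [-0.6, -0.3, -3.1]
opening: 55.2
```

Run:
```python
from h import *
plan([459,100,200],101)
im,s=snap('wrist','pics/w10.png')
im,s=snap('top','pics/top10.png')
cv2.imwrite('pics/top10c.png',cv2.resize(im[180:260,180:280],(800,640),interpolation=cv2.INTER_CUBIC))
im,s=snap('side','pics/side10.png')
```

```text
now [457.7 100.1 195.5] yaw 101.0; shift/40 [-0.11 -0.03 -0.01] rx/5 total 0.01 (yaw 101.0)
```

View pics/w10.png

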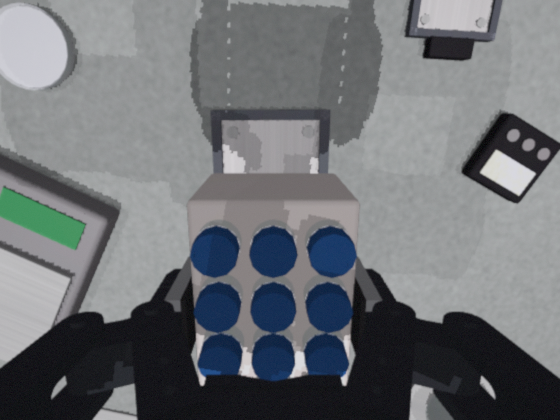

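View pics/side10.png

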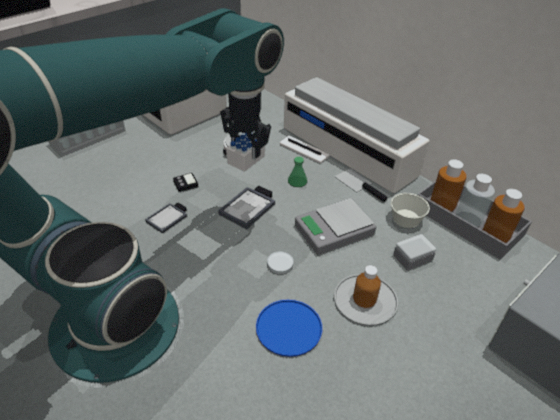

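Run:
```python
from h import *
im=cv2.imread('pics/w10.png'); cv2.imwrite('pics/w10c.png',cv2.resize(im[95:205,190:350],None,fx=5,fy=5,interpolation=cv2.INTER_CUBIC))
im=cv2.imread('pics/top4.png'); cv2.imwrite('pics/top4d.png',cv2.resize(im[180:260,190:265],None,fx=7,fy=7,interpolation=cv2.INTER_CUBIC))
```

```text
(no output)
```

View pics/w10c.png

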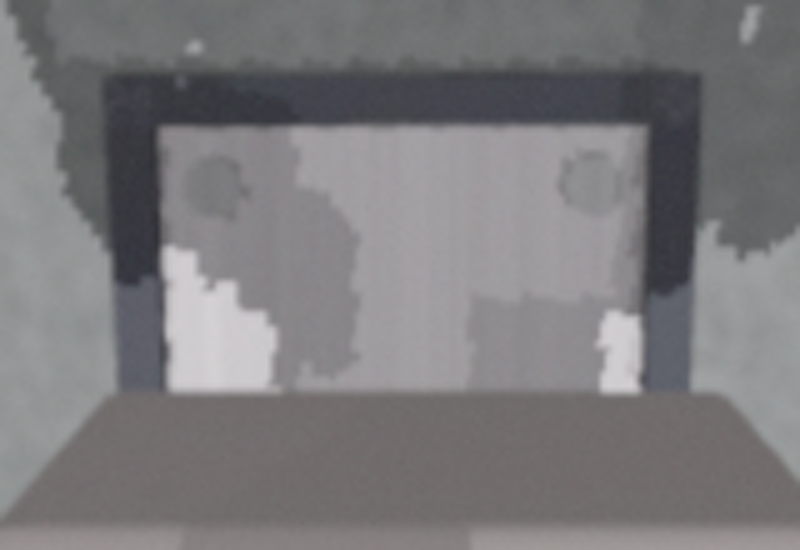

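Run:
```python
from h import *
im=cv2.imread('pics/top6.png'); cv2.imwrite('pics/top6d.png',cv2.resize(im[180:260,190:265],None,fx=7,fy=7,interpolation=cv2.INTER_CUBIC))
```

```text
(no output)
```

View pics/top6d.png

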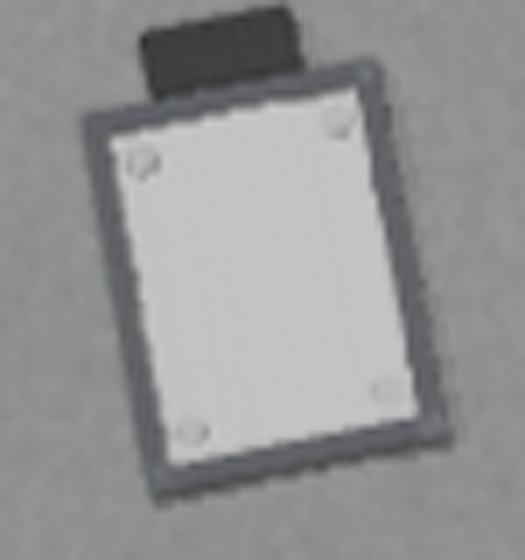

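Run:
```python
from h import *
s=r.state()
Q=pix2plane('wrist',np.array([(158,125),(648,123)])/5+[190,95],10,s)[:,:2]
e=Q[1]-Q[0]; a=np.degrees(np.arctan2(e[1],e[0])); u=e/np.hypot(*e); n=np.array([u[1],-u[0]])
print(Q,np.hypot(*e),a,'center',Q.mean(0)+55*n)
Q=pix2plane('top',np.array([(108,137),(358,92),(418,413),(172,465)])/7+[190,180],10)[:,:2]; e=np.roll(Q,-1,0)-Q
print(Q.mean(0),np.hypot(*e.T).round(1),np.degrees(np.arctan2(e[:,1],e[:,0])).round(1))
```

```text
[[411.29463016  49.00503206]
 [395.3513892  129.21180675]] 81.77599671003239 101.24252452743141 center [457.26759959  99.83134897]
[455.64631554  96.8108438 ] [ 82.7 106.8  80.6 109.1] [ -79.8 -169.1  101.8   12. ]
```

Emit:
move_arm(
  deltas=[
    {"x": 0.9,"y": 0,"z": 0,"rx": 0,"ry": 0,"rz": 0},
    {"x": 0.9,"y": 0,"z": 0,"rx": 0,"ry": 0,"rz": 0},
    {"x": 0.9,"y": 0,"z": 0,"rx": 0,"ry": 0,"rz": 0},
    {"x": 0.7,"y": 0,"z": 0,"rx": 0,"ry": 0,"rz": 0},
    {"x": 0.2,"y": 0,"z": 0,"rx": 0,"ry": 0,"rz": 0},
  ],
)

```text
t: 16.38
tcp_pos: [457.2, 100.0, 50.8]
ee_rot: [[-0.003, -0.981, -0.192], [-0.0, -0.192, 0.981], [-1.0, 0.003, 0.0]]
wrist_force: [-0.8, -0.4, -3.0]
opening: 55.2
```

Emit:
move_arm(
  deltas=[
    {"x": 0,"y": 0,"z": 0,"rx": 0,"ry": 0,"rz": 0},
    {"x": 0,"y": 0,"z": 0,"rx": 0,"ry": 0,"rz": 0},
  ],
)

```text
t: 16.62
tcp_pos: [458.7, 100.2, 53.6]
ee_rot: [[0.002, -0.981, -0.193], [0.0, -0.193, 0.981], [-1.0, -0.002, -0.0]]
wrist_force: [0.5, 0.2, -3.7]
opening: 55.0
```

Emit:
move_arm(
  deltas=[
    {"x": 0.12,"y": 0,"z": 0,"rx": 0,"ry": 0,"rz": 0},
    {"x": 0.1,"y": 0,"z": 0,"rx": 0,"ry": 0,"rz": 0},
    {"x": 0,"y": 0,"z": 0,"rx": 0,"ry": 0,"rz": 0},
    {"x": 0,"y": 0,"z": 0,"rx": 0,"ry": 0,"rz": 0},
  ],
)

```text
t: 17.12
tcp_pos: [458.1, 100.1, 43.5]
ee_rot: [[0.0, -0.981, -0.193], [0.0, -0.193, 0.981], [-1.0, -0.0, -0.0]]
wrist_force: [0.5, -0.0, -2.2]
opening: 55.0
```

Emit:
move_arm(
  deltas=[
    {"x": 0,"y": 0,"z": 0,"rx": 0,"ry": 0,"rz": 0},
    {"x": 0,"y": 0,"z": 0,"rx": 0,"ry": 0,"rz": 0},
    {"x": 0,"y": 0,"z": 0,"rx": 0,"ry": 0,"rz": 0},
    {"x": 0,"y": 0,"z": 0,"rx": 0,"ry": 0,"rz": 0},
    {"x": 0,"y": 0,"z": 0,"rx": 0,"ry": 0,"rz": 0},
  ],
  jaw=0,
)

```text
t: 17.75
tcp_pos: [458.0, 100.1, 43.5]
ee_rot: [[0.0, -0.981, -0.193], [-0.0, -0.193, 0.981], [-1.0, -0.0, -0.0]]
wrist_force: [-0.1, 0.2, 0.4]
opening: 85.7
```

Emit:
move_arm(
  deltas=[
    {"x": -0.6,"y": 0,"z": 0,"rx": 0,"ry": 0,"rz": 0},
    {"x": -1,"y": 0,"z": 0,"rx": 0,"ry": 0,"rz": 0},
    {"x": -1,"y": 0,"z": 0,"rx": 0,"ry": 0,"rz": 0},
    {"x": -1,"y": 0,"z": 0,"rx": 0,"ry": 0,"rz": 0},
    {"x": -1,"y": 0.6,"z": 0,"rx": 0,"ry": 0,"rz": 0},
  ],
)

```text
t: 18.38
tcp_pos: [434.5, 95.5, 228.6]
ee_rot: [[-0.001, -0.981, -0.193], [-0.0, -0.193, 0.981], [-1.0, 0.001, -0.0]]
wrist_force: [0.4, -2.0, 0.1]
opening: 85.3
```

Run:
```python
from h import *
plan([600,310,230],90)
im,s=snap('wrist','pics/w11.png')
hsv=cv2.cvtColor(im,cv2.COLOR_BGR2HSV)
m=((hsv[...,0]>100)&(hsv[...,0]<125)&(hsv[...,1]>130)&(hsv[...,2]>50)).astype(np.uint8)
n,l,st,c=cv2.connectedComponentsWithStats(m)
P=np.array([pix2plane('wrist',c[i],71,s)[0,:2] for i in range(1,n) if st[i,4]>60 and c[i][0]>150])
print(len(P),P.round(1).tolist(),P.mean(0))
```

```text
now [434.5  95.5 228.6] yaw 101.1; shift/40 [-0.04 -5.09  4.47] rx/5 total 2.22 (yaw 90.0)
12 [[434.0, 79.4], [430.7, 96.3], [427.4, 113.3], [452.4, 82.9], [449.1, 99.8], [445.9, 116.8], [470.8, 86.5], [467.5, 103.5], [464.4, 120.4], [489.5, 90.1], [486.1, 107.1], [483.0, 123.9]] [458.40565248 101.6664279 ]
```

View pics/w11.png

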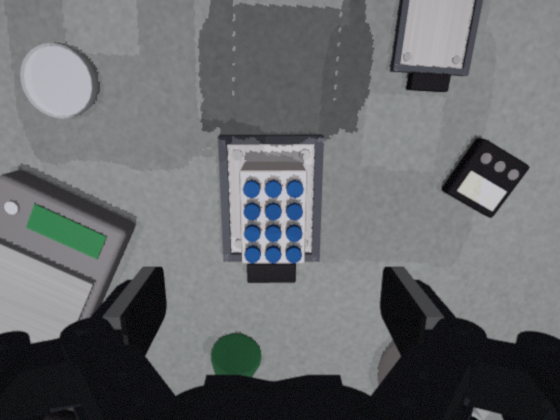

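Emit:
move_arm(
  deltas=[
    {"x": 0,"y": -0.9,"z": 0.8,"rx": 0.5,"ry": 0,"rz": 0},
    {"x": 0,"y": -0.9,"z": 0.8,"rx": 0.5,"ry": 0,"rz": 0},
    {"x": 0,"y": -0.9,"z": 0.8,"rx": 0.5,"ry": 0,"rz": 0},
    {"x": 0,"y": -0.9,"z": 0.8,"rx": 0.5,"ry": 0,"rz": 0},
    {"x": 0,"y": -0.9,"z": 0.9,"rx": 0.3,"ry": 0,"rz": 0},
  ],
)

```text
t: 19.05
tcp_pos: [597.0, 278.7, 227.3]
ee_rot: [[0.0, -1.0, 0.008], [-0.0, 0.008, 1.0], [-1.0, -0.0, -0.0]]
wrist_force: [0.6, -0.8, 1.0]
opening: 85.3
```

Emit:
move_arm(
  deltas=[
    {"x": 0,"y": 0,"z": 0.7,"rx": 0,"ry": 0,"rz": 0},
    {"x": 0,"y": 0,"z": 0,"rx": 0,"ry": 0,"rz": 0},
    {"x": 0,"y": 0,"z": 0,"rx": 0,"ry": 0,"rz": 0},
  ],
)

```text
t: 19.42
tcp_pos: [596.1, 304.9, 227.4]
ee_rot: [[-0.0, -1.0, 0.007], [-0.0, 0.007, 1.0], [-1.0, 0.0, -0.0]]
wrist_force: [-0.3, 0.0, -0.9]
opening: 85.3
```

Run:
```python
from h import *
plan([600,310,230],90)
im,s=snap('wrist','pics/w12.png')
```

```text
now [596.1 304.9 227.4] yaw 89.6; shift/40 [-0.06 -0.1   0.13] rx/5 total -0.08 (yaw 90.0)
```

View pics/w12.png

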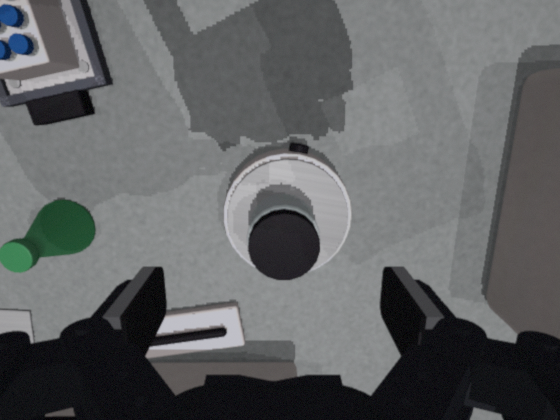

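```bash
cat >> h.py <<'E'
def fitc(P):
    P=P.copy()
    for _ in range(10):
        A=np.c_[2*P,np.ones(len(P))]; q=np.linalg.lstsq(A,(P**2).sum(1),rcond=None)[0]
        rr=np.sqrt(q[2]+q[0]**2+q[1]**2); res=abs(np.hypot(*(P-q[:2]).T)-rr); P=P[res<=max(2*np.median(res),0.6)]
    return q[:2].round(1),rr.round(1),len(P)
E
python3 - <<'E'
from h import *
s=r.state(); im=cv2.imread('pics/w12.png')
m=(im.max(2)<60).astype(np.uint8); m[:,:235]=0; m[:,335:]=0; m[:190]=0; m[295:]=0
cs,_=cv2.findContours(m,cv2.RETR_EXTERNAL,cv2.CHAIN_APPROX_NONE); c=max(cs,key=cv2.contourArea)[:,0,:].astype(float)
print('lid box',c.min(0),c.max(0),fitc(pix2plane('wrist',c,95,s)[:,:2]))
w=(im.min(2)>140).astype(np.uint8); w[:,:210]=0; w[:,365:]=0; w[:140]=0; w[290:]=0
cs,_=cv2.findContours(w,cv2.RETR_EXTERNAL,cv2.CHAIN_APPROX_NONE); c=cv2.convexHull(np.vstack([k for k in cs if cv2.contourArea(k)>40]))[:,0,:].astype(float)
print('stir box',c.min(0),c.max(0),fitc(pix2plane('wrist',c,40,s)[:,:2]))
cv2.imwrite('pics/w12c.png',cv2.resize(im[135:295,210:370],None,fx=3.7,fy=3.7,interpolation=cv2.INTER_CUBIC))
E
```

```text
lid box [249. 209.] [318. 279.] (array([630.9, 314. ]), np.float64(27.5), 195)
stir box [210. 153.] [360. 289.] (array([650., 315.]), np.float64(81.7), 10)
```

View pics/w12c.png

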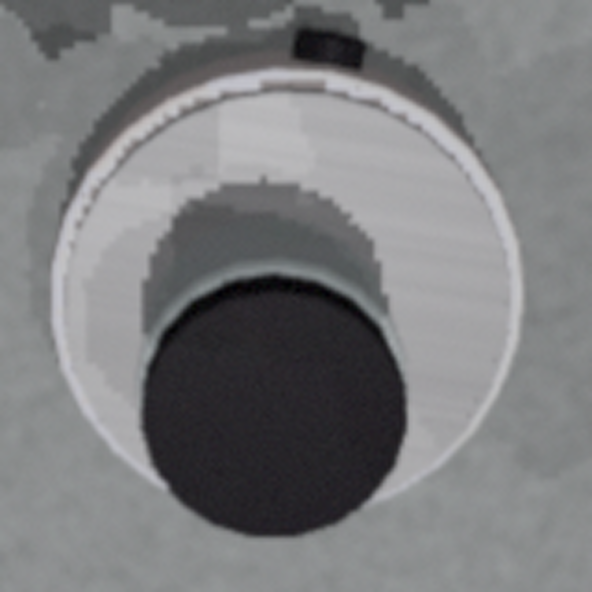

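Run:
```python
from h import *
s=r.state()
f=lambda P:np.array(P)/3.7+[210,135]
print(fitc(pix2plane('wrist',f([(52,290),(523,290),(285,68),(165,492),(380,503),(118,150),(455,130)]),40,s)[:,:2]))
print(fitc(pix2plane('wrist',f([(62,290),(512,290),(285,84),(135,465),(420,475),(128,160),(452,145)]),40,s)[:,:2]))
plan([631,314,66],90)
```

```text
(array([627. , 319.8]), np.float64(57.8), 7)
(array([627.8, 319.3]), np.float64(55.6), 6)
now [596.1 304.7 227.7] yaw 89.6; shift/40 [ 4.04 -0.87  0.24] rx/5 total -0.08 (yaw 90.0)
```

Emit:
move_arm(
  deltas=[
    {"x": 0.5,"y": -0.87,"z": 0.24,"rx": 0,"ry": 0,"rz": 0},
    {"x": 0.9,"y": 0,"z": 0,"rx": 0,"ry": 0,"rz": 0},
    {"x": 0.6,"y": 0,"z": 0,"rx": 0,"ry": 0,"rz": 0},
    {"x": 0,"y": 0,"z": 0,"rx": 0,"ry": 0,"rz": 0},
    {"x": 0,"y": 0,"z": 0,"rx": 0,"ry": 0,"rz": 0},
  ],
)

```text
t: 20.1
tcp_pos: [631.4, 314.8, 149.3]
ee_rot: [[0.002, -1.0, 0.007], [0.001, 0.007, 1.0], [-1.0, -0.002, 0.001]]
wrist_force: [0.2, 0.4, 0.7]
opening: 85.3
```

Run:
```python
from h import *
plan([631,314,66],90)
im,s=snap('wrist','pics/w13.png')
m=(im.max(2)<60).astype(np.uint8); m[:,:200]=0; m[:,345:]=0; m[:190]=0; m[320:]=0
cs,_=cv2.findContours(m,cv2.RETR_EXTERNAL,cv2.CHAIN_APPROX_NONE); c=max(cs,key=cv2.contourArea)[:,0,:].astype(float)
print('lid box',c.min(0),c.max(0),fitc(pix2plane('wrist',c,95,s)[:,:2]))
```

```text
now [631.4 314.8 149.3] yaw 89.6; shift/40 [ 2.08  0.01 -0.02] rx/5 total -0.08 (yaw 90.0)
lid box [219. 190.] [320. 287.] (array([631.4, 314.4]), np.float64(27.3), 195)
```

View pics/w13.png

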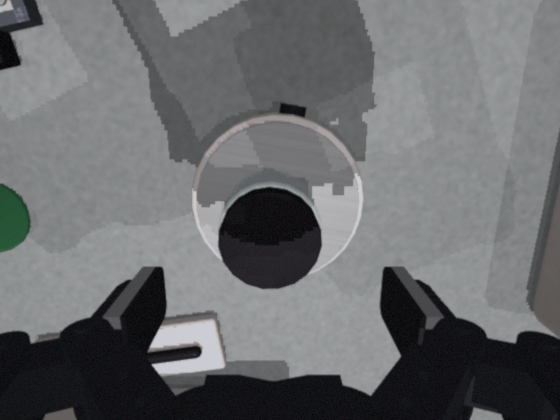

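Centred. Descend and grip.

Emit:
move_arm(
  deltas=[
    {"x": 0.8,"y": 0,"z": 0,"rx": 0,"ry": 0,"rz": 0},
    {"x": 0.8,"y": 0,"z": 0,"rx": 0,"ry": 0,"rz": 0},
    {"x": 0.45,"y": 0,"z": 0,"rx": 0,"ry": 0,"rz": 0},
    {"x": 0.02,"y": 0,"z": 0,"rx": 0,"ry": 0,"rz": 0},
    {"x": 0,"y": 0,"z": 0,"rx": 0,"ry": 0,"rz": 0},
  ],
)

```text
t: 20.78
tcp_pos: [631.7, 315.0, 66.4]
ee_rot: [[0.002, -1.0, 0.007], [0.001, 0.007, 1.0], [-1.0, -0.002, 0.001]]
wrist_force: [-0.2, -0.5, 1.2]
opening: 85.5
```

Emit:
move_arm(
  deltas=[
    {"x": 0,"y": 0,"z": 0,"rx": 0,"ry": 0,"rz": 0},
    {"x": 0,"y": 0,"z": 0,"rx": 0,"ry": 0,"rz": 0},
    {"x": 0,"y": 0,"z": 0,"rx": 0,"ry": 0,"rz": 0},
    {"x": 0,"y": 0,"z": 0,"rx": 0,"ry": 0,"rz": 0},
    {"x": 0,"y": 0,"z": 0,"rx": 0,"ry": 0,"rz": 0},
  ],
  jaw=1,
)

```text
t: 21.4
tcp_pos: [631.7, 315.0, 66.4]
ee_rot: [[0.002, -1.0, 0.007], [0.001, 0.007, 1.0], [-1.0, -0.002, 0.001]]
wrist_force: [0.1, -0.8, 6.8]
opening: 58.1
```

Emit:
move_arm(
  deltas=[
    {"x": -0.4,"y": 0,"z": 0,"rx": 0,"ry": 0,"rz": 0},
    {"x": -0.9,"y": 0,"z": 0,"rx": 0,"ry": 0,"rz": 0},
    {"x": -0.9,"y": 0,"z": 0,"rx": 0,"ry": 0,"rz": 0},
    {"x": -0.9,"y": 0,"z": 0,"rx": 0,"ry": 0,"rz": 0},
    {"x": 0,"y": 0,"z": 0,"rx": 0,"ry": 0,"rz": 0},
  ],
)

```text
t: 22.02
tcp_pos: [632.0, 315.2, 193.4]
ee_rot: [[0.005, -1.0, 0.007], [0.002, 0.007, 1.0], [-1.0, -0.005, 0.002]]
wrist_force: [0.8, 0.0, -1.5]
opening: 58.3
```

Run:
```python
from h import *
im,s=snap('wrist','pics/w14.png'); print(s['tcp_pos'],s['opening'])
plan([575,-110,200],90)
c=cv2.imread('pics/top10.png'); cv2.imwrite('pics/top10b.png',cv2.resize(c[115:220,275:365],None,fx=5.5,fy=5.5,interpolation=cv2.INTER_CUBIC))
c=cv2.imread('pics/top6.png'); cv2.imwrite('pics/x.png',c)
```

```text
[631.95481061 315.20828403 193.42878975] 58.320062405850436
now [631.4 314.9 190.8] yaw 89.6; shift/40 [ -0.24   1.34 -10.63] rx/5 total -0.08 (yaw 90.0)
```

View pics/w14.png

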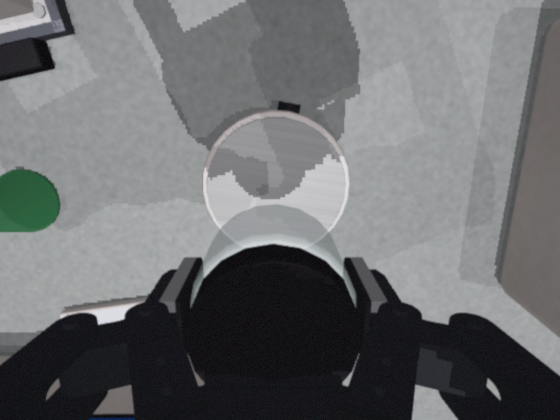

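View pics/top10b.png

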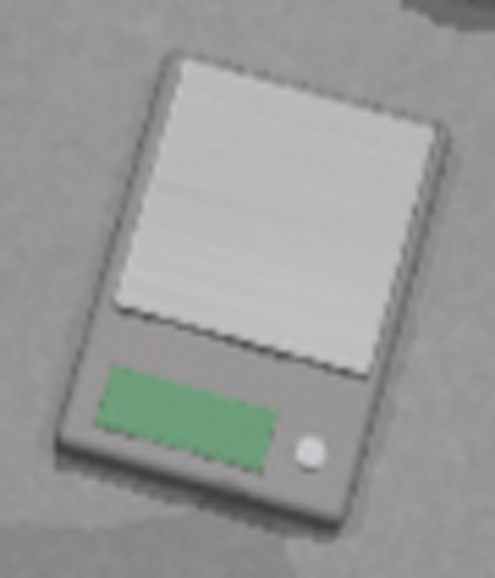

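Run:
```python
from h import *
Q=pix2plane('top',np.array([(180,58),(442,125),(370,377),(116,306)])/5.5+[275,115],40)[:,:2]; e=np.roll(Q,-1,0)-Q
print(Q.round(1).tolist(),Q.mean(0),np.hypot(*e.T).round(1),np.degrees(np.arctan2(e[:,1],e[:,0])).round(1))
s=r.state()
print(fitc(pix2plane('wrist',[(204,183),(349,183),(276,112),(222,235),(333,234),(225,130),(328,131)],40,s)[:,:2]))
plan([600,-123,200],90)
```

```text
[[665.9, -85.1], [637.1, -192.4], [531.9, -160.4], [561.5, -57.8]] [ 599.08572891 -123.92119892] [111.1 110.  106.8 107.9] [-105.   163.1   73.9  -14.6]
(array([626.6, 319.6]), np.float64(58.1), 7)
now [631.4 314.9 190.8] yaw 89.6; shift/40 [ -0.24   0.71 -10.95] rx/5 total -0.08 (yaw 90.0)
```

Emit:
move_arm(
  deltas=[
    {"x": -0.2,"y": 0.15,"z": -0.7,"rx": 0,"ry": 0,"rz": 0},
    {"x": 0,"y": 0.15,"z": -1,"rx": 0,"ry": 0,"rz": 0},
    {"x": 0,"y": 0.15,"z": -1,"rx": 0,"ry": 0,"rz": 0},
    {"x": 0,"y": 0.15,"z": -1,"rx": 0,"ry": 0,"rz": 0},
    {"x": 0,"y": 0.15,"z": -1,"rx": 0,"ry": 0,"rz": 0},
  ],
)

```text
t: 22.7
tcp_pos: [599.0, 125.7, 195.5]
ee_rot: [[-0.002, -1.0, 0.007], [-0.0, 0.007, 1.0], [-1.0, 0.002, -0.0]]
wrist_force: [1.2, -0.6, -1.6]
opening: 58.0
```

Emit:
move_arm(
  deltas=[
    {"x": 0,"y": 0.15,"z": -1,"rx": 0,"ry": 0,"rz": 0},
    {"x": 0,"y": 0.15,"z": -1,"rx": 0,"ry": 0,"rz": 0},
    {"x": 0,"y": 0.15,"z": -1,"rx": 0,"ry": 0,"rz": 0},
    {"x": 0,"y": 0.15,"z": -1,"rx": 0,"ry": 0,"rz": 0},
    {"x": 0,"y": 0.15,"z": -1,"rx": 0,"ry": 0,"rz": 0},
  ],
)

```text
t: 23.32
tcp_pos: [567.6, -74.0, 195.7]
ee_rot: [[-0.002, -1.0, 0.007], [0.0, 0.007, 1.0], [-1.0, 0.002, 0.0]]
wrist_force: [0.3, -1.0, -1.3]
opening: 57.7
```

Emit:
move_arm(
  deltas=[
    {"x": 0,"y": 0,"z": -1,"rx": 0,"ry": 0,"rz": 0},
    {"x": 0,"y": 0,"z": -0.2,"rx": 0,"ry": 0,"rz": 0},
    {"x": 0,"y": 0,"z": 0,"rx": 0,"ry": 0,"rz": 0},
    {"x": 0,"y": 0,"z": 0,"rx": 0,"ry": 0,"rz": 0},
  ],
)

```text
t: 23.82
tcp_pos: [568.1, -119.9, 196.4]
ee_rot: [[-0.001, -1.0, 0.006], [0.0, 0.006, 1.0], [-1.0, 0.001, 0.0]]
wrist_force: [0.5, 0.0, -1.4]
opening: 58.3
```

Run:
```python
from h import *
plan([600,-123,200],90)
im,s=snap('wrist','pics/w15.png')
```

```text
now [ 568.1 -119.9  196.4] yaw 89.7; shift/40 [-0.09 -0.8  -0.07] rx/5 total -0.07 (yaw 90.0)
```

View pics/w15.png

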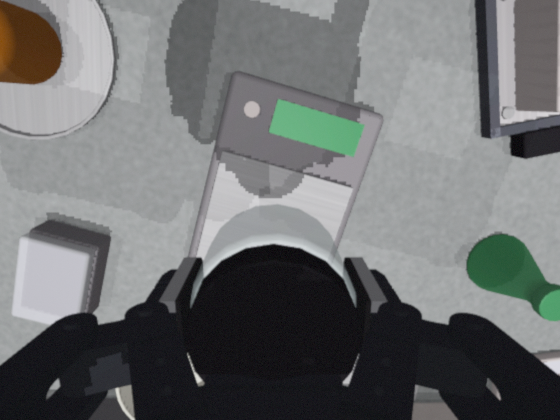

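Run:
```python
from h import *
im=cv2.imread('pics/w15.png'); cv2.imwrite('pics/w15c.png',cv2.resize(im[130:240,195:370],None,fx=4.5,fy=4.5,interpolation=cv2.INTER_CUBIC))
```

```text
(no output)
```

View pics/w15c.png

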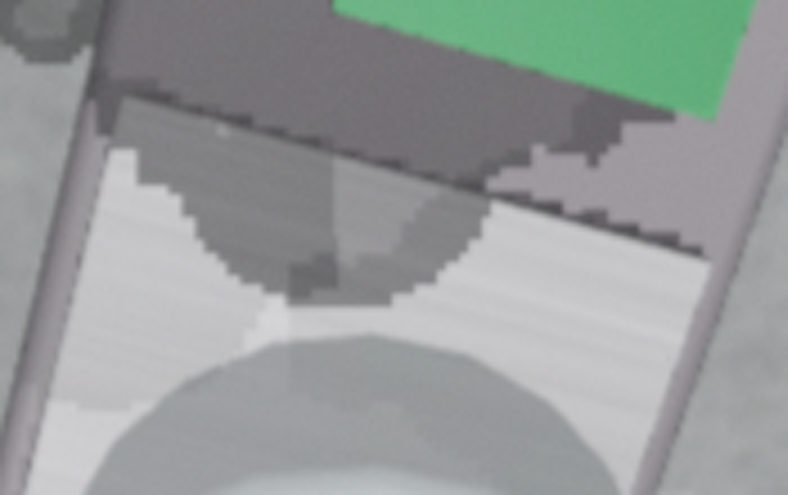

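Run:
```python
from h import *
s=r.state()
Q=pix2plane('wrist',np.array([(124,97),(711,260)])/4.5+[195,130],40,s)[:,:2]
e=Q[1]-Q[0]; u=e/np.hypot(*e); n=np.array([u[1],-u[0]])
print(Q,np.hypot(*e),np.degrees(np.arctan2(e[1],e[0])),'center',Q.mean(0)+54*n)
c=Q.mean(0)+54*n
plan([c[0],c[1],66.5],90)
```

```text
[[ 534.38372326 -156.90034662]
 [ 563.83583667  -54.41134014]] 106.63687651629779 73.96701541621687 center [ 601.00933414 -120.5701411 ]
now [ 568.1 -119.8  196.5] yaw 89.7; shift/40 [ 3.25 -0.82 -0.02] rx/5 total -0.07 (yaw 90.0)
```

Emit:
move_arm(
  deltas=[
    {"x": 0.4,"y": -0.82,"z": -0.02,"rx": 0,"ry": 0,"rz": 0},
    {"x": 0.9,"y": 0,"z": 0,"rx": 0,"ry": 0,"rz": 0},
    {"x": 0.9,"y": 0,"z": 0,"rx": 0,"ry": 0,"rz": 0},
    {"x": 0.6,"y": 0,"z": 0,"rx": 0,"ry": 0,"rz": 0},
    {"x": 0.2,"y": 0,"z": 0,"rx": 0,"ry": 0,"rz": 0},
  ],
)

```text
t: 24.5
tcp_pos: [600.4, -120.9, 75.2]
ee_rot: [[-0.002, -1.0, 0.006], [0.001, 0.006, 1.0], [-1.0, 0.002, 0.001]]
wrist_force: [0.4, -0.1, -1.3]
opening: 57.9
```

Emit:
move_arm(
  deltas=[
    {"x": 0,"y": 0,"z": 0,"rx": 0,"ry": 0,"rz": 0},
    {"x": 0,"y": 0,"z": 0,"rx": 0,"ry": 0,"rz": 0},
  ],
)

```text
t: 24.75
tcp_pos: [601.5, -121.8, 78.1]
ee_rot: [[0.002, -1.0, 0.007], [-0.0, 0.007, 1.0], [-1.0, -0.002, -0.0]]
wrist_force: [0.2, 0.6, -1.4]
opening: 58.0
```

Emit:
move_arm(
  deltas=[
    {"x": 0.12,"y": 0,"z": 0.02,"rx": 0,"ry": 0,"rz": 0},
    {"x": 0.12,"y": 0,"z": 0,"rx": 0,"ry": 0,"rz": 0},
    {"x": 0,"y": 0,"z": 0,"rx": 0,"ry": 0,"rz": 0},
    {"x": 0,"y": 0,"z": 0,"rx": 0,"ry": 0,"rz": 0},
  ],
)

```text
t: 25.25
tcp_pos: [600.9, -121.1, 67.1]
ee_rot: [[-0.0, -1.0, 0.007], [-0.0, 0.007, 1.0], [-1.0, 0.0, -0.0]]
wrist_force: [-0.3, -0.3, -0.4]
opening: 58.4
```

Emit:
move_arm(
  deltas=[
    {"x": 0.02,"y": 0,"z": 0,"rx": 0,"ry": 0,"rz": 0},
    {"x": 0,"y": 0,"z": 0,"rx": 0,"ry": 0,"rz": 0},
  ],
)

```text
t: 25.5
tcp_pos: [600.9, -121.0, 66.4]
ee_rot: [[0.0, -1.0, 0.007], [-0.0, 0.007, 1.0], [-1.0, -0.0, -0.0]]
wrist_force: [-0.2, -0.1, -0.3]
opening: 57.9
```

Emit:
move_arm(
  deltas=[
    {"x": 0,"y": 0,"z": 0,"rx": 0,"ry": 0,"rz": 0},
    {"x": 0,"y": 0,"z": 0,"rx": 0,"ry": 0,"rz": 0},
    {"x": 0,"y": 0,"z": 0,"rx": 0,"ry": 0,"rz": 0},
    {"x": 0,"y": 0,"z": 0,"rx": 0,"ry": 0,"rz": 0},
    {"x": 0,"y": 0,"z": 0,"rx": 0,"ry": 0,"rz": 0},
  ],
  jaw=0,
)

```text
t: 26.12
tcp_pos: [600.9, -121.1, 66.3]
ee_rot: [[0.0, -1.0, 0.007], [-0.0, 0.007, 1.0], [-1.0, -0.0, -0.0]]
wrist_force: [0.3, -1.1, -0.1]
opening: 85.6
```

Emit:
move_arm(
  deltas=[
    {"x": -0.6,"y": 0,"z": 0,"rx": 0,"ry": 0,"rz": 0},
    {"x": -1,"y": 0,"z": 0,"rx": 0,"ry": 0,"rz": 0},
    {"x": -1,"y": 0,"z": 0,"rx": 0,"ry": 0,"rz": 0},
    {"x": -1,"y": 0.5,"z": 0,"rx": 0,"ry": 0,"rz": 0},
    {"x": 0,"y": 0.5,"z": 0,"rx": 0,"ry": 0,"rz": 0},
  ],
)

```text
t: 26.75
tcp_pos: [561.4, -121.0, 213.9]
ee_rot: [[0.005, -1.0, 0.007], [-0.001, 0.007, 1.0], [-1.0, -0.005, -0.001]]
wrist_force: [0.1, -0.2, -1.4]
opening: 85.7
```

Run:
```python
from h import *
plan([430,-316,220],90)
im,s=snap('wrist','pics/w16.png')
m=(im.max(2)<60).astype(np.uint8); m[:,:170]=0; m[:,375:]=0; m[:120]=0; m[300:]=0
cs,_=cv2.findContours(m,cv2.RETR_EXTERNAL,cv2.CHAIN_APPROX_NONE); c=max(cs,key=cv2.contourArea)[:,0,:].astype(float)
print('lid box',c.min(0),c.max(0),fitc(pix2plane('wrist',c,95,s)[:,:2]))
```

```text
now [ 561.4 -121.   213.9] yaw 89.6; shift/40 [-0.16  3.25 -4.9 ] rx/5 total -0.08 (yaw 90.0)
lid box [237. 219.] [310. 291.] (array([ 599.8, -119.7]), np.float64(28.1), 109)
```

View pics/w16.png

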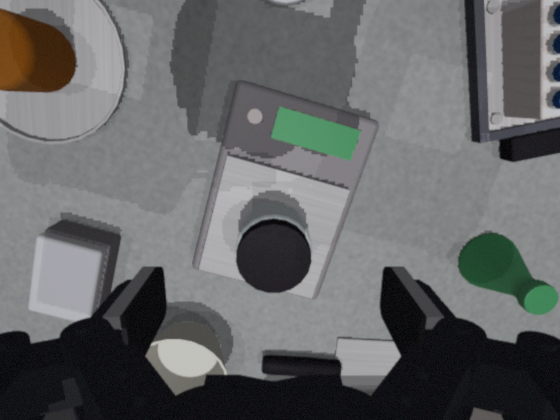

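Emit:
move_arm(
  deltas=[
    {"x": 0,"y": 0.63,"z": -0.98,"rx": 0,"ry": 0,"rz": 0},
    {"x": 0,"y": 0.63,"z": -0.98,"rx": 0,"ry": 0,"rz": 0},
    {"x": 0,"y": 0.63,"z": -0.98,"rx": 0,"ry": 0,"rz": 0},
    {"x": 0,"y": 0.63,"z": -0.98,"rx": 0,"ry": 0,"rz": 0},
    {"x": 0,"y": 0.6,"z": -0.96,"rx": 0,"ry": 0,"rz": 0},
  ],
)

```text
t: 27.42
tcp_pos: [433.8, -316.3, 210.1]
ee_rot: [[-0.0, -1.0, 0.007], [0.0, 0.007, 1.0], [-1.0, 0.0, 0.0]]
wrist_force: [0.5, -0.4, -0.3]
opening: 85.6
```

Emit:
move_arm(
  deltas=[
    {"x": 0,"y": 0,"z": 0,"rx": 0,"ry": 0,"rz": 0},
    {"x": 0,"y": 0,"z": 0,"rx": 0,"ry": 0,"rz": 0},
    {"x": 0,"y": 0,"z": 0,"rx": 0,"ry": 0,"rz": 0},
  ],
)

```text
t: 27.8
tcp_pos: [435.3, -314.4, 210.2]
ee_rot: [[-0.0, -1.0, 0.006], [0.0, 0.006, 1.0], [-1.0, 0.0, 0.0]]
wrist_force: [0.5, 0.1, -0.4]
opening: 85.2
```

Run:
```python
from h import *
plan([454.7,-316,54],90)
im,s=snap('wrist','pics/w17.png')
```

```text
now [ 435.3 -314.4  210.2] yaw 89.7; shift/40 [ 3.91 -0.48 -0.04] rx/5 total -0.07 (yaw 90.0)
```

View pics/w17.png

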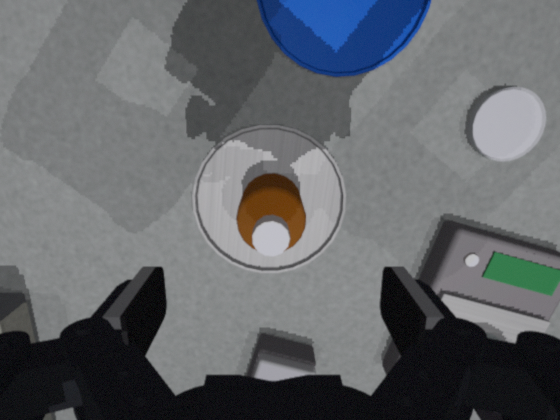

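Run:
```python
from h import *
print(pix2plane('wrist',[(271,238)],104,r.state()))
```

```text
[[ 453.89096441 -314.20447578  104.        ]]
```

Emit:
move_arm(
  deltas=[
    {"x": 0.5,"y": -0.46,"z": -0.03,"rx": 0,"ry": 0,"rz": 0},
    {"x": 0.9,"y": 0,"z": 0,"rx": 0,"ry": 0,"rz": 0},
    {"x": 0,"y": 0,"z": 0,"rx": 0,"ry": 0,"rz": 0},
    {"x": 0,"y": 0,"z": 0,"rx": 0,"ry": 0,"rz": 0},
  ],
)

```text
t: 28.35
tcp_pos: [453.6, -316.3, 155.7]
ee_rot: [[0.001, -1.0, 0.006], [-0.001, 0.006, 1.0], [-1.0, -0.001, -0.001]]
wrist_force: [0.5, -0.7, -0.1]
opening: 85.4
```

Target z 54.5: 101 mm down.

Emit:
move_arm(
  deltas=[
    {"x": 0.8,"y": 0,"z": 0.03,"rx": 0,"ry": 0,"rz": 0},
    {"x": 0.9,"y": 0,"z": 0,"rx": 0,"ry": 0,"rz": 0},
    {"x": 0.7,"y": 0,"z": 0,"rx": 0,"ry": 0,"rz": 0},
    {"x": 0.1,"y": 0,"z": 0,"rx": 0,"ry": 0,"rz": 0},
    {"x": 0,"y": 0,"z": 0,"rx": 0,"ry": 0,"rz": 0},
  ],
)

```text
t: 28.98
tcp_pos: [453.8, -315.7, 56.1]
ee_rot: [[0.001, -1.0, 0.007], [-0.001, 0.007, 1.0], [-1.0, -0.001, -0.001]]
wrist_force: [-0.5, 0.4, 0.9]
opening: 85.5
```

Emit:
move_arm(
  deltas=[
    {"x": 0,"y": 0,"z": 0,"rx": 0,"ry": 0,"rz": 0},
    {"x": 0,"y": 0,"z": 0,"rx": 0,"ry": 0,"rz": 0},
    {"x": 0,"y": 0,"z": 0,"rx": 0,"ry": 0,"rz": 0},
    {"x": 0,"y": 0,"z": 0,"rx": 0,"ry": 0,"rz": 0},
    {"x": 0,"y": 0,"z": 0,"rx": 0,"ry": 0,"rz": 0},
  ],
  jaw=1,
)

```text
t: 29.6
tcp_pos: [453.7, -315.7, 56.1]
ee_rot: [[0.002, -1.0, 0.007], [-0.001, 0.007, 1.0], [-1.0, -0.002, -0.001]]
wrist_force: [-2.4, 0.1, 11.1]
opening: 54.0
```

Emit:
move_arm(
  deltas=[
    {"x": -0.4,"y": 0,"z": 0,"rx": 0,"ry": 0,"rz": 0},
    {"x": -0.9,"y": 0,"z": 0,"rx": 0,"ry": 0,"rz": 0},
    {"x": -0.9,"y": 0,"z": 0,"rx": 0,"ry": 0,"rz": 0},
    {"x": -0.9,"y": 0,"z": 0,"rx": 0,"ry": 0,"rz": 0},
    {"x": -0.9,"y": 0,"z": 0,"rx": 0,"ry": 0,"rz": 0},
  ],
)

```text
t: 30.22
tcp_pos: [452.9, -315.1, 216.5]
ee_rot: [[0.0, -1.0, 0.007], [-0.0, 0.007, 1.0], [-1.0, -0.0, -0.0]]
wrist_force: [0.6, 0.2, -2.2]
opening: 54.1
```

Run:
```python
from h import *
plan([595,319.5,220],90)
```

```text
now [ 452.9 -315.1  216.5] yaw 89.6; shift/40 [-0.09 -3.44 15.89] rx/5 total -0.08 (yaw 90.0)
```

Emit:
move_arm(
  deltas=[
    {"x": 0,"y": -0.2,"z": 0.6,"rx": 0,"ry": 0,"rz": 0},
    {"x": 0,"y": -0.2,"z": 0.95,"rx": 0,"ry": 0,"rz": 0},
    {"x": 0,"y": -0.2,"z": 0.95,"rx": 0,"ry": 0,"rz": 0},
    {"x": 0,"y": -0.2,"z": 0.95,"rx": 0,"ry": 0,"rz": 0},
    {"x": 0,"y": -0.2,"z": 0.95,"rx": 0,"ry": 0,"rz": 0},
  ],
)

```text
t: 30.85
tcp_pos: [494.3, -138.2, 215.4]
ee_rot: [[0.001, -1.0, 0.007], [-0.0, 0.007, 1.0], [-1.0, -0.001, -0.0]]
wrist_force: [0.3, 0.4, -2.3]
opening: 54.1
```

Emit:
move_arm(
  deltas=[
    {"x": 0,"y": -0.2,"z": 0.95,"rx": 0,"ry": 0,"rz": 0},
    {"x": 0,"y": -0.2,"z": 0.95,"rx": 0,"ry": 0,"rz": 0},
    {"x": 0,"y": -0.2,"z": 0.95,"rx": 0,"ry": 0,"rz": 0},
    {"x": 0,"y": -0.2,"z": 0.95,"rx": 0,"ry": 0,"rz": 0},
    {"x": 0,"y": -0.2,"z": 0.95,"rx": 0,"ry": 0,"rz": 0},
  ],
)

```text
t: 31.48
tcp_pos: [535.6, 51.5, 215.4]
ee_rot: [[0.001, -1.0, 0.007], [0.0, 0.007, 1.0], [-1.0, -0.001, 0.0]]
wrist_force: [-0.1, -0.5, -2.9]
opening: 53.8
```

Emit:
move_arm(
  deltas=[
    {"x": 0,"y": -0.2,"z": 0.95,"rx": 0,"ry": 0,"rz": 0},
    {"x": 0,"y": -0.2,"z": 0.95,"rx": 0,"ry": 0,"rz": 0},
    {"x": 0,"y": -0.2,"z": 0.95,"rx": 0,"ry": 0,"rz": 0},
    {"x": 0,"y": -0.2,"z": 0.95,"rx": 0,"ry": 0,"rz": 0},
    {"x": 0,"y": -0.2,"z": 0.95,"rx": 0,"ry": 0,"rz": 0},
  ],
)

```text
t: 32.1
tcp_pos: [577.0, 241.2, 215.3]
ee_rot: [[0.0, -1.0, 0.007], [0.0, 0.007, 1.0], [-1.0, -0.0, 0.0]]
wrist_force: [0.9, -0.2, -1.8]
opening: 53.9
```

Emit:
move_arm(
  deltas=[
    {"x": 0,"y": -0.2,"z": 0.95,"rx": 0,"ry": 0,"rz": 0},
    {"x": 0,"y": -0.2,"z": 0.95,"rx": 0,"ry": 0,"rz": 0},
    {"x": 0,"y": 0,"z": 0,"rx": 0,"ry": 0,"rz": 0},
    {"x": 0,"y": 0,"z": 0,"rx": 0,"ry": 0,"rz": 0},
    {"x": 0,"y": 0,"z": 0,"rx": 0,"ry": 0,"rz": 0},
  ],
)

```text
t: 32.72
tcp_pos: [593.4, 315.0, 214.8]
ee_rot: [[0.0, -1.0, 0.008], [0.0, 0.008, 1.0], [-1.0, -0.0, 0.0]]
wrist_force: [-0.6, -0.7, -2.1]
opening: 54.1
```

Run:
```python
from h import *
plan([627,319.5,92],90)
im,s=snap('wrist','pics/w18.png')
```

```text
now [593.4 315.  214.8] yaw 89.6; shift/40 [ 3.07 -0.84  0.12] rx/5 total -0.09 (yaw 90.0)
```

View pics/w18.png

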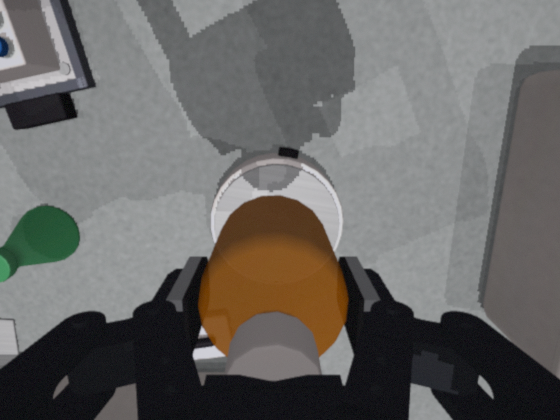

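Run:
```python
from h import *
s=r.state()
print(fitc(pix2plane('wrist',[(211,221),(343,221),(277,158),(228,177),(326,178),(219,248),(335,248)],40,s)[:,:2]))
```

```text
(array([624.3, 319.8]), np.float64(57.1), 7)
```

Emit:
move_arm(
  deltas=[
    {"x": 0.3,"y": -0.84,"z": 0.12,"rx": 0,"ry": 0,"rz": 0},
    {"x": 0.9,"y": 0,"z": 0,"rx": 0,"ry": 0,"rz": 0},
    {"x": 0.9,"y": 0,"z": 0,"rx": 0,"ry": 0,"rz": 0},
    {"x": 0.4,"y": 0,"z": 0,"rx": 0,"ry": 0,"rz": 0},
    {"x": 0.2,"y": 0,"z": 0,"rx": 0,"ry": 0,"rz": 0},
  ],
)

```text
t: 33.4
tcp_pos: [627.2, 320.1, 106.3]
ee_rot: [[0.0, -1.0, 0.007], [-0.0, 0.007, 1.0], [-1.0, -0.0, -0.0]]
wrist_force: [-0.5, 0.9, -1.9]
opening: 54.0
```

Emit:
move_arm(
  deltas=[
    {"x": 0,"y": 0,"z": 0,"rx": 0,"ry": 0,"rz": 0},
    {"x": 0,"y": 0,"z": 0,"rx": 0,"ry": 0,"rz": 0},
    {"x": 0,"y": 0,"z": 0,"rx": 0,"ry": 0,"rz": 0},
  ],
)

```text
t: 33.78
tcp_pos: [627.4, 320.6, 107.4]
ee_rot: [[0.001, -1.0, 0.007], [0.001, 0.007, 1.0], [-1.0, -0.001, 0.001]]
wrist_force: [-0.3, -0.4, -2.7]
opening: 53.9
```

Emit:
move_arm(
  deltas=[
    {"x": 0.15,"y": 0,"z": 0,"rx": 0,"ry": 0,"rz": 0},
    {"x": 0.12,"y": 0,"z": 0,"rx": 0,"ry": 0,"rz": 0},
    {"x": 0.07,"y": 0,"z": 0,"rx": 0,"ry": 0,"rz": 0},
    {"x": 0,"y": 0,"z": 0,"rx": 0,"ry": 0,"rz": 0},
    {"x": 0,"y": 0,"z": 0,"rx": 0,"ry": 0,"rz": 0},
  ],
)

```text
t: 34.4
tcp_pos: [627.1, 320.4, 92.6]
ee_rot: [[-0.0, -1.0, 0.007], [-0.0, 0.007, 1.0], [-1.0, 0.0, -0.0]]
wrist_force: [-0.3, -0.8, -3.2]
opening: 54.0
```

Emit:
move_arm(
  deltas=[
    {"x": 0.02,"y": 0,"z": 0,"rx": 0,"ry": 0,"rz": 0},
    {"x": 0,"y": 0,"z": 0,"rx": 0,"ry": 0,"rz": 0},
  ],
)

```text
t: 34.65
tcp_pos: [627.2, 320.4, 92.2]
ee_rot: [[0.0, -1.0, 0.007], [0.0, 0.007, 1.0], [-1.0, -0.0, 0.0]]
wrist_force: [-1.2, -0.1, 0.5]
opening: 54.3
```

Emit:
move_arm(
  deltas=[
    {"x": 0,"y": 0,"z": 0,"rx": 0,"ry": 0,"rz": 0},
    {"x": 0,"y": 0,"z": 0,"rx": 0,"ry": 0,"rz": 0},
    {"x": 0,"y": 0,"z": 0,"rx": 0,"ry": 0,"rz": 0},
    {"x": 0,"y": 0,"z": 0,"rx": 0,"ry": 0,"rz": 0},
    {"x": 0,"y": 0,"z": 0,"rx": 0,"ry": 0,"rz": 0},
  ],
  jaw=0,
)

```text
t: 35.28
tcp_pos: [627.1, 320.4, 91.9]
ee_rot: [[-0.0, -1.0, 0.007], [-0.0, 0.007, 1.0], [-1.0, 0.0, -0.0]]
wrist_force: [0.9, 0.2, -0.4]
opening: 85.5
```

Emit:
move_arm(
  deltas=[
    {"x": -0.6,"y": 0,"z": 0,"rx": 0,"ry": 0,"rz": 0},
    {"x": -1,"y": 0,"z": 0,"rx": 0,"ry": 0,"rz": 0},
    {"x": -1,"y": 0,"z": 0,"rx": 0,"ry": 0,"rz": 0},
    {"x": -1,"y": 0.5,"z": 0,"rx": 0,"ry": 0,"rz": 0},
    {"x": 0,"y": 0.8,"z": 0,"rx": 0,"ry": 0,"rz": 0},
  ],
)

```text
t: 35.9
tcp_pos: [575.7, 321.0, 241.7]
ee_rot: [[0.006, -1.0, 0.007], [0.003, 0.007, 1.0], [-1.0, -0.006, 0.003]]
wrist_force: [0.0, 0.3, -0.1]
opening: 85.4
```

Run:
```python
from h import *
im,s=snap('wrist','pics/w19.png'); print(s['tcp_pos'])
snap('side','pics/side19.png')
```

```text
[575.71525108 321.02858691 241.70605637]
```

View pics/w19.png

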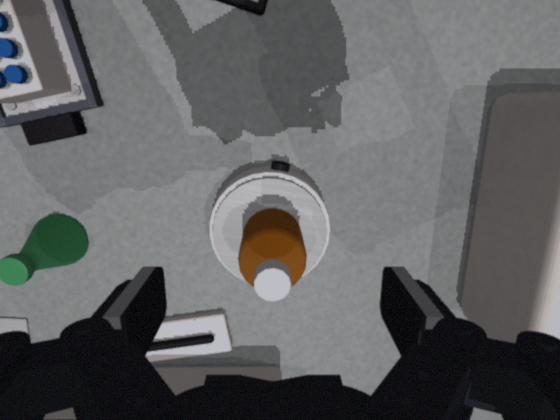

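View pics/side19.png

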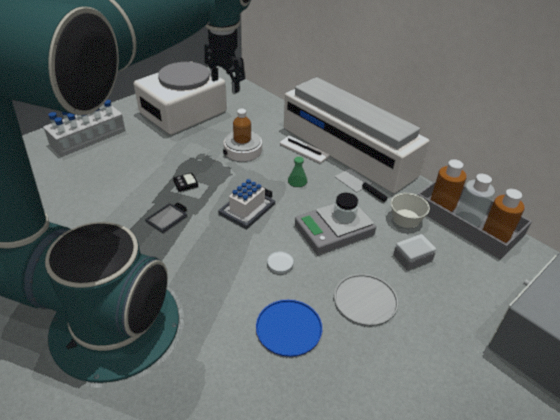

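Run:
```python
from h import *
im,s=snap('wrist','pics/w20.png'); print(s['tcp_pos'],s['wrist_force'],abs(np.array(s['qvel'])).max())
cv2.imwrite('pics/w20c.png',cv2.resize(im[150:310,195:345],None,fx=3.7,fy=3.7,interpolation=cv2.INTER_CUBIC))
```

```text
[573.48700265 321.09017466 239.31835059] [-0.82796252 -0.02220672 -0.72101332] 0.05075990496294465
```

View pics/w20c.png

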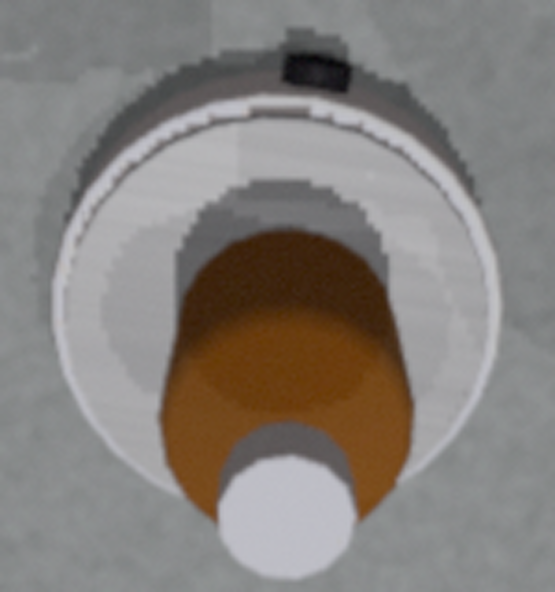

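Run:
```python
from h import *
s=r.state()
f=lambda P:np.array(P)/3.7+[195,150]
print('stirrer plate',fitc(pix2plane('wrist',f([(65,305),(490,305),(277,113),(105,425),(447,430),(128,180),(425,180)]),40,s)[:,:2]))
print('bottle cap',pix2plane('wrist',f([(287,517)]),140,s))
print('bottle foot near edge',pix2plane('wrist',f([(287,228)]),40,s))
```

```text
stirrer plate (array([628.3, 319.7]), np.float64(54.0), 7)
bottle cap [[628.32553901 321.99203037 140.        ]]
bottle foot near edge [[602.87108477 322.30350393  40.        ]]
```

```bash
python3 -c "
from plant import r
print(r.hand_in())"
```

```text
the job is handed in; nothing more can be done
None
```

I moved all three and handed the job in after about 36 s of robot time. The hand-in reports no verdict, so the figures below come from my own last measurements. I set the bottle down and let go of it in the steel tray first. Then the rack went into the larger dock, the jar onto the balance and the bottle onto the stirrer.

| Item | Measured at | Station middle | Offset |
|---|---|---|---|
| Rack | (458.4, 101.7) mm, within about 1° of the dock's long side | dock (457.5, 100) mm | about 2 mm |
| Jar | (599.8, −119.7) mm | balance (601.0, −120.6) mm | about 1.5 mm |
| Bottle | (628.3, 322.0) mm at the cap | stirrer (628.3, 319.7) mm | about 2–4 mm |

- **State at the end:** the last side picture shows all three upright. The flask, tip box and timer show no visible movement. The gripper is open above the stirrer, touching nothing.
- **Camera disagreement:** the top camera read stations about 2 mm lower in x and 3–4 mm lower in y than the wrist camera. I used the wrist camera for placing.
- **Less certain numbers:** repeated fits of the stirrer's centre varied between 624 and 628 mm in x, and the bottle's foot suggested x near 631 mm. Either is within the 15 mm tolerance.

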